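# Clamp a tube offcut with the click-stop knob

## Robot

A 6-joint arm with a two-finger parallel gripper is mounted at the origin on the work surface. World frame = base frame: x ahead of the robot, y to its left, z up, the work surface at z = 0. Lengths are in m, angles in degrees, forces in N, time in s.
With the tool pointing down it reaches from about 0.4 to 0.825 m from the base axis. Payload 7 kg.
Tool frame: the origin (TCP) lies on the centre line of the jaws, within the pads' length; the fingertips stand r.nose_length ahead of it and the grasp point (between the pads) lies 2 mm behind it (r.nose_length is the distance from the TCP to the fingertips, in m); z points along the fingers, y is the direction in which the jaws open and shut (so a half turn about z gives the same grasp; the last joint's range is limited). The gripper opens to 88 mm and grips with 3 to 60 N. Pads are 19 mm wide; open, the fingers measure 130 mm over their backs; the gripper's body (78 mm by 193 mm) begins 47 mm behind the grasp point.
Start: joints at [-53.222, 20.546, 0.682, 0, -70.136, -16.507], TCP at [0.234, -0.633, 0.244] pointing down, gripper open.
Joint ranges: [-176.03, 176.03], [-82.01, 121.73], [-58.28, 71.71], [-173.87, 95.51], [-174.79, -0.11], [-173.66, 173.66]. Speed limits (degrees/s): [136.94, 136.94, 172.46, 180, 180, 180].

## Interface

Orientations are given as [roll, pitch, yaw] about the fixed x, y, z axes, in that order (R = Rz(yaw) Ry(pitch) Rx(roll)).
In Python, from plant import r gives the robot as it stands.
- The arm moves only by the tool apply_moves, never from a script. Its argument "targets" is a list of rows, each a list of 3 entries, a list of its own where there are three numbers: the shift along the tool's x, y, z scaled (see below), then the turn, a rotation vector about the tool's x, y, z scaled (see below), then the finger opening in mm, from 0 to 87.6. A call has 1 to 5 rows; each row shifts and turns the pose as measured when the row begins, along the tool's axes as they then stand; what a row does not reach is not made up. The controller multiplies each number of a shift by 0.04 m and each number of a turn by 8 degrees. A row lasts 1/10 s, in which the tool goes at most 50 mm and 8.59 degrees, less where a joint would pass 70% of its speed; a pose out of reach is approached as far as the arm can. A call with a number of a shift or a turn outside -1 to 1 is refused whole. A call with a gripper value outside its range is refused whole. The fingers move at their own pace and stop on an object; "squeeze" is the grip in N (left out, the last holds). Time passes only in rows, so rows that do not move let the fingers close. It gives the time, the measured TCP pose, the force and the opening at its end, in the units of the state.
- r.get_state(): the state, without advancing time (a new reading comes with each control period).
- r.capture(name): name is "side" or "top"; returns a dict with "img" (384x512x3 uint8, blue, green, red), "z_map" (384x512 float32, m along the optical axis (not along the pixel's ray), 0 where there is no reading), "fx", "fy", "cx", "cy" (pixels), "k1" (the pictures are not rectified: a ray, as slopes to the right and down, at radius r is drawn at 1 + k1 r^2 times it, then the intrinsics apply), "camera_from_world" (4x4, takes a point from world to camera coordinates). Camera axes: x right, y up, looking along -z (the intrinsics and any distortion apply to the point x, -y, -z); pixel columns grow to the right and rows downward; lengths in m; the calibration is good to about 2 mm. A picture is of the moment at which its call begins.
- r.close_job(): hands the job in, once; it reports no verdict.
The state is a dict: "time_s": time; "joints": joint angles; "qd": joint speeds; "joint_torque": joint torques, N m; "tcp_pos": TCP position; "eef_rot": TCP orientation; "contact_force": force on the tool from outside, world axes, zero at the start; "moment": the same for the moment, N m; "gripper_width": finger opening in m.
Only numpy, scipy, OpenCV 4.12 (cv2) and the standard library are available. Lean on these libraries where they do the work, as an engineer would, in place of code of your own. Each camera call takes 0.05 s, during which the arm holds its last target.

## Task

Lay the square aluminium tube in the channel of the bench clamp, slide it in gently under the screw until it is fully home against the end stop, and leave it there. Then turn the clamp's black knob clockwise until it slips and clicks: stop after the first or second click, never a third, and let go, with the tube clamped and the other things on the bench left where they are.

Things in the scene. Friction and masses are not known exactly. Their poses are not given: they have to be found in the camera images.
- clamp: Grey C-frame screw clamp, fixed to the bench. Origin: on the bench under the screw's vertical axis, z up. The mouth opens to its +y: the tube lies along y and slides in towards -y. Base plate 90 mm (x), y -85 to +75 mm, top 12 mm above the bench. Column at y -85 to -51; overhead arm 44 mm wide from the column to y +22, underside 68 mm, top 95 mm above the bench.
- stop: Steel end-stop block inside the clamp, 44 mm wide, 26 mm high, in front of the column. The face that the tube's end meets is at clamp y = -30 mm. Origin: centre of its underside, at clamp (0, -40.5, 12) mm.
- tube_mid (a point): Centre of the loose square aluminium tube, 25 x 25 mm, 170 mm long, 0.1 to 0.2 kg, lying flat on the bench; its y axis runs along its length, both ends alike. Fully home on the base plate the centre is at clamp (0, +55, 24.5) mm and the outer end sticks out to clamp y +140 mm.
- foot: Round steel pressure foot, 20 mm in diameter, at the lower end of the screw, above the channel; origin at the centre of its underside. At the start it is between 4 and 7.5 mm above the top of a tube lying on the base plate. It goes down 12 mm for a full clockwise turn of the screw.
- knob_grip (a point): Middle of the grip bar of the black knob on top of the clamp, on the screw's axis, about 135 mm above the bench. Bar 40 mm long (point x), 16 mm thick (y), 32 mm high (16 mm above and below this point); under it a round skirt 40 mm wide, then the collar. Start angle varies. Clockwise from above tightens; the knob sinks with the screw, 1.9 mm per rad.
- knob_mark (a point): Foot of the white index line on one end of the knob's bar, 20 mm from the axis; it starts at the collar's mark. Free turning takes 0.1 N m. Once the foot bears on the tube the torque rises within 0.2 rad, and at about 0.18 N m the screw stops and the knob slips: a click each 0.39 rad, the torque falling to 0.04 N m in each, then climbing again. Turned back, the knob slips back or unscrews.
- collar_mark (a point): Long thick dark tick on the silver collar under the knob (56 mm wide, 5 mm thick, 16 ticks, one per click); the point 20 mm from the axis. The collar turns with the screw, so the knob's mark moving past this one shows the slip: 7.8 mm apart after one click, 15.3 mm after two.
- jug: Bystander: grey plastic jug, 75 x 120 x 195 mm, origin at the centre of its underside.
- bin: Bystander: clear plastic small-parts bin, 100 x 130 x 60 mm, origin at the centre of its underside.
- tape: Bystander: black roll of tape lying flat, 90 mm in diameter, 19 mm high, origin at the centre of its underside.
- screwdriver: Bystander: screwdriver lying on the bench.
- channel (a point): Middle of the channel's floor at its mouth, on the base plate's top, at clamp (0, 67, 12) mm; axes as the clamp. Two steel guide rails on the plate, 10 mm high, 6 mm thick: inner faces 29 mm apart (x +-14.5) from clamp y -30 to +45 mm, then flared to about 44 mm apart at y +67 mm. Beyond clamp y +75 mm is bare bench.
Things that resemble listed ones, but are neither listed nor needed, are in the scene too. What is meant by the part that bears tube_mid is not green or yellow, and is the smaller of those in its own colour.

How it is judged:
By the outcome, as a careful person would: the job done as asked, in the order asked, and still so for the second after the job is handed in, with the robot touching nothing.
It also fails if it takes over 72 s, if anything falls off the work surface, if the arm or the gripper's body presses on something with over 40 N, if the wrist force passes 120 N, or if a joint passes its speed limit or range.

## Working session

There is one attempt and no reset: what is moved stays moved. The work goes in short steps, Python scripts to look and compute and a tool call to move; the robot and the scene stay as the last step left them, time stands still between calls to the robot, and variables do not carry over. Pictures are saved under pics/ and viewed, and the job is handed in when it is done.

Besides the shell and the picture viewer there is one more tool, called after "Emit:" in YAML: its name, and indented under it one key for each argument. apply_moves: Moves the arm, as the interface text tells. Its arguments: {"type":"object","properties":{"targets":{"type":"array","items":{"type":"array"}},"squeeze":{"type":"number"}},"required":["targets"]}

```bash
ls; mkdir -p pics
python3 - <<'E'
from plant import r
import cv2
print(r.get_state(), r.nose_length)
for n in("side","top"):
    c=r.capture(n); cv2.imwrite(f"pics/{n}0.png",c["img"]); print(n,c["fx"],c["cx"],c["cy"],c["k1"],c["camera_from_world"].tolist() if hasattr(c["camera_from_world"],'tolist') else c["camera_from_world"])
E
```

```text
pics
{'time_s': 0.0, 'joints': array([-5.32229317e+01,  2.05910777e+01,  6.33350464e-01, -2.07626006e-02,
       -7.01370313e+01, -1.65077186e+01]), 'qd': array([-0.17482632, -0.03482704, -0.09687545, -0.03630448,  0.00570609,
        0.01089887]), 'joint_torque': array([-2.79070860e-03, -5.82718849e+01,  2.93050861e+01,  6.99748546e+00,
        6.72389375e-03, -1.56904480e-04]), 'tcp_pos': array([ 0.23366424, -0.6327598 ,  0.24262148]), 'eef_rot': array([ 1.79903601e+02, -8.21415150e-03, -1.59737714e+02]), 'contact_force': array([ 0.56140037, -0.19515799, -0.77166944]), 'moment': array([ 0.00516657, -0.00711465,  0.03193439]), 'gripper_width': 0.08733569212843584} 0.017
side 448.8849357831029 253.17706601050847 189.41011936944335 -0.17436420185267504 [[0.8885375167925166, 0.4584450974908968, 0.018143148534657386, -0.555799903239574], [-0.2742871781364787, 0.4990799599143433, 0.8220010568860755, 0.0034390309760503716], [0.3677874728183603, -0.7353552109004597, 0.56919688038448, -1.8319965181524869], [0.0, 0.0, 0.0, 1.0]]
top 412.68456385684004 251.58498930876493 191.9151694456743 -0.09068707885051987 [[0.015993890832616476, -0.9998717510905121, -0.000822695100079151, 0.13768119754615987], [0.9890953779228875, 0.01570102408875795, 0.14643705546802124, -0.5459703323123422], [-0.14640535791976475, -0.003155822199933433, 0.9892196479845256, -1.6330873145504994], [0.0, 0.0, 0.0, 1.0]]
```

View pics/side0.png

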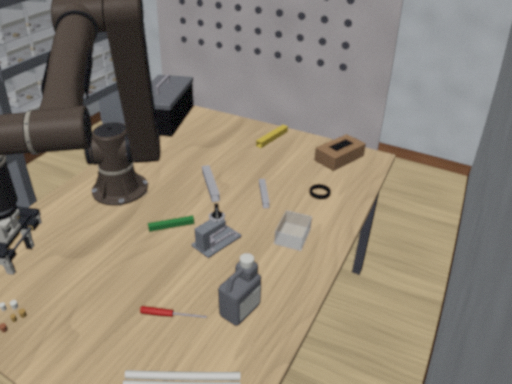

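View pics/top0.png

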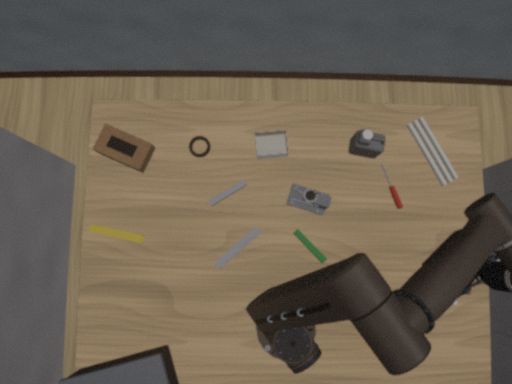

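In the top view, the bar-like things are:
- grey short at (228,193)
- grey long at (238,248)
- green at (310,246)
- yellow at (116,234)
- white rods at (432,150)

The tube should be the short grey one, since it's neither green nor yellow and is the smaller of the greys. I'll check that in a crop and measure it.

```bash
cat > h.py <<'E'
import numpy as np, cv2
from plant import r
def cap(n): 
    c=r.capture(n); c["img"]=c["img"].copy(); return c
def ray(c,u,v):
    K=np.array([[c["fx"],0,c["cx"]],[0,c["fy"],c["cy"]],[0,0,1.]])
    p=cv2.undistortPoints(np.array([[[u,v]]],float),K,np.array([c["k1"],0,0,0.]))[0,0]
    T=np.array(c["camera_from_world"]); R=T[:3,:3]
    return -R.T@T[:3,3], R.T@np.array([p[0],-p[1],-1])
def atz(c,u,v,z):
    o,d=ray(c,u,v); return o+d*(z-o[2])/d[2]
def dep(c,u,v):
    o,d=ray(c,u,v); return o+d*float(c["z_map"][int(round(v)),int(round(u))])
def proj(c,P):
    P=np.atleast_2d(P); T=np.array(c["camera_from_world"])
    q=P@T[:3,:3].T+T[:3,3]; x=q[:,0]/-q[:,2]; y=-q[:,1]/-q[:,2]
    s=1+c["k1"]*(x*x+y*y)
    return np.c_[c["cx"]+c["fx"]*x*s, c["cy"]+c["fy"]*y*s]
def crop(c,u0,v0,w,h,s,name):
    im=c["img"][v0:v0+h,u0:u0+w]; cv2.imwrite("pics/"+name,cv2.resize(im,None,fx=s,fy=s,interpolation=cv2.INTER_CUBIC))
E
python3 - <<'E'
from h import *
c=cap("top"); crop(c,200,170,140,100,5,"t1.png"); 
d=cap("side"); crop(d,180,150,120,110,5,"s1.png")
import pickle; pickle.dump((c,d),open("c0.pkl","wb"))
for u,v in [(228,193),(212,203),(244,183),(238,248),(310,196),(320,205),(296,198)]: print(u,v,dep(c,u,v).round(4))
E
```

```text
228 193 [0.5399 0.2428 0.0252]
212 203 [0.4964 0.3061 0.0355]
244 183 [0.5827 0.1782 0.0237]
238 248 [0.3173 0.1972 0.0287]
310 196 [ 0.5151 -0.0752  0.1519]
320 205 [ 0.4894 -0.124   0.084 ]
296 198 [ 0.525  -0.0365  0.0151]
```

View pics/t1.png

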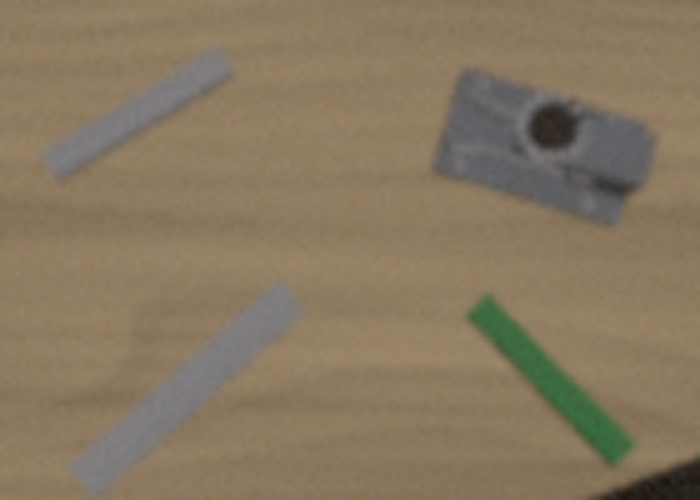

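View pics/s1.png

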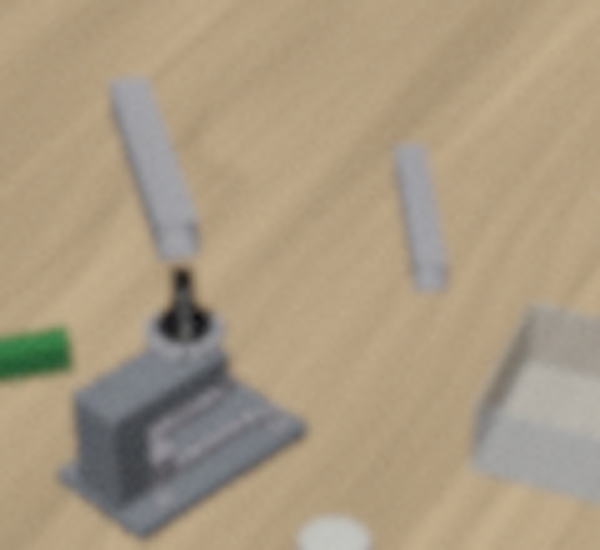

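```bash
cat > fit.py <<'E'
from h import *
from scipy.optimize import least_squares
def box(x0,x1,y0,y1,z0,z1): return np.array([[x,y,z] for x in(x0,x1) for y in(y0,y1) for z in(z0,z1)])/1000.
def place(P,p):
    a=p[2]; R=np.array([[np.cos(a),-np.sin(a),0],[np.sin(a),np.cos(a),0],[0,0,1]]); return P@R.T+np.array([p[0],p[1],0])
def sil(c,boxes,p,s=8,pad=(0,0,512,384)):
    u0,v0,u1,v1=pad; m=np.zeros(((v1-v0)*s,(u1-u0)*s),np.uint8)
    for b in boxes:
        q=(proj(c,place(b,p))-[u0-.5,v0-.5])*s-.5
        cv2.fillConvexPoly(m,cv2.convexHull(np.round(q*16).astype(np.int32)),255,shift=4)
    return m
def over(c,boxes,p,win,s,name):
    u,v,w,h=win; im=cv2.resize(c["img"][v:v+h,u:u+w],None,fx=s,fy=s,interpolation=cv2.INTER_CUBIC)
    for b in boxes:
        q=(proj(c,place(b,p))-[u-.5,v-.5])*s-.5
        for i in range(8):
            for k in(1,2,4):
                if not i&k: cv2.line(im,tuple(np.round(q[i]).astype(int)),tuple(np.round(q[i|k]).astype(int)),(0,0,255),1)
    cv2.imwrite("pics/"+name,im)
CL=[box(-45,45,-85,75,0,12),box(-22,22,-85,-51,0,95),box(-22,22,-85,22,68,95)]
TU=[box(-12.5,12.5,-85,85,0,25)]
E
python3 - <<'E'
from fit import *
import pickle; c,d=pickle.load(open("c0.pkl","rb"))
# tube by top corners
P=[atz(c,200-.5+u/5,170-.5+v/5,.025) for u,v in [(42,157),(62,182),(217,48),(233,70)]]
P=np.array(P);print(P.round(4)); e=(P[2]+P[3]-P[0]-P[1])/2; print("len",np.linalg.norm(e), np.linalg.norm(P[0]-P[1]),np.linalg.norm(P[2]-P[3]))
def grey(im): # brightness/sat based
    hsv=cv2.cvtColor(im,cv2.COLOR_BGR2HSV); return hsv
for n,x,w in(("top",c,(190,160,90,80)),("side",d,(240,165,50,60))):
    print(n, cv2.cvtColor(x["img"],cv2.COLOR_BGR2HSV)[193 if n=="top" else 190, (228 if n=="top" else 264)], cv2.cvtColor(x["img"],cv2.COLOR_BGR2HSV)[220, 210 if n=="top" else 280])
m=P.mean(0); p=[m[0],m[1],np.arctan2(-e[0],e[1])]
print(p)
over(c,TU,p,(200,170,60,50),10,"ot.png");over(d,TU,p,(245,165,50,55),10,"os.png")
k=[.51,-.075,np.radians(-17.2)]
over(c,CL,k,(270,165,80,60),9,"oct.png");over(d,CL,k,(180,190,70,80),9,"ocs.png")
E
cd pics; python3 -c "
import cv2,numpy as np
a=[cv2.imread(n) for n in('ot.png','os.png')];b=[cv2.imread(n) for n in('oct.png','ocs.png')]
def j(l):
    H=max(i.shape[0] for i in l);return np.hstack([cv2.copyMakeBorder(i,0,H-i.shape[0],0,0,0) for i in l])
cv2.imwrite('j1.png',cv2.resize(j(a),None,fx=.7,fy=.7));cv2.imwrite('j2.png',cv2.resize(j(b),None,fx=.58,fy=.58))"
```

```text
[[0.506  0.3242 0.025 ]
 [0.4858 0.3072 0.025 ]
 [0.5987 0.183  0.025 ]
 [0.5805 0.1695 0.025 ]]
len 0.16801566079905325 0.02643126966077412 0.022599765875521732
top [158   8 127] [ 18  84 145]
side [130   5 162] [ 17  51 164]
[np.float64(0.5427516308144841), np.float64(0.24596475409648288), np.float64(-2.5501873446862486)]
```

View pics/j1.png

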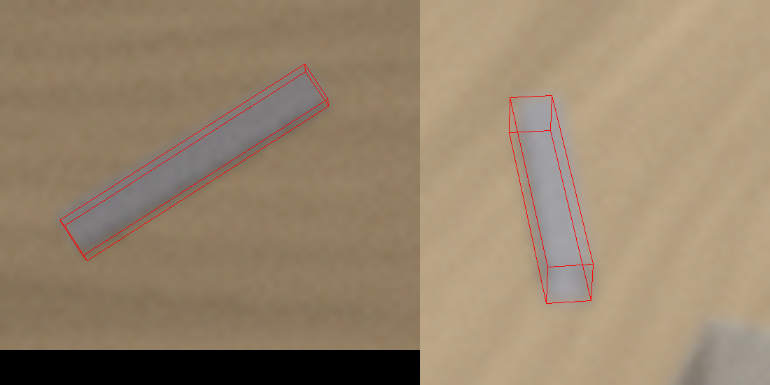

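View pics/oct.png

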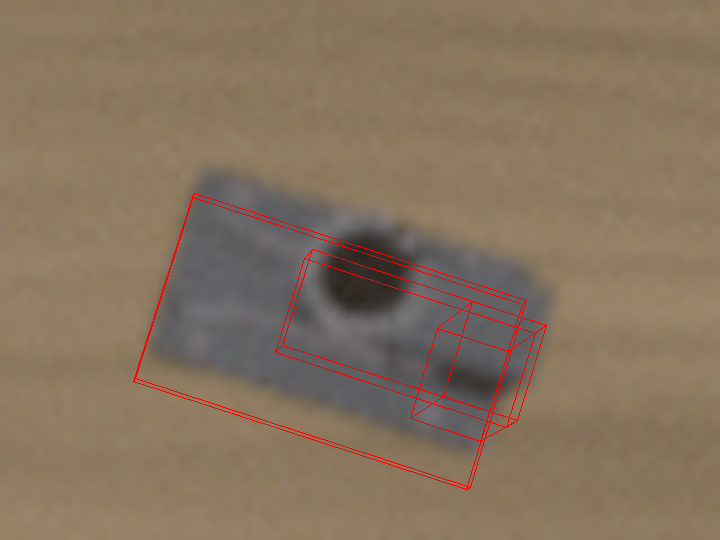

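View pics/ocs.png

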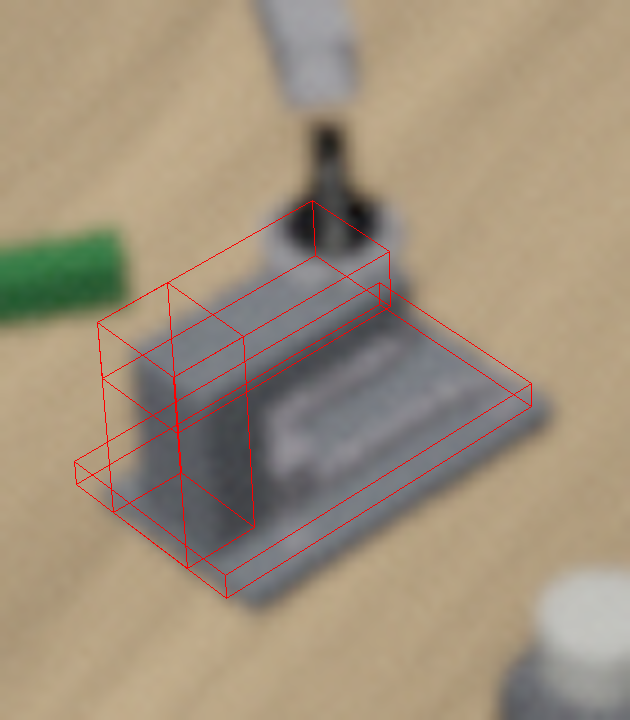

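```bash
cat >> fit.py <<'E'
def sat(c):
    im=c["img"].astype(float); return im[...,2]-im[...,0]  # R-B: wood positive, grey ~0
def fitp(cs,boxes,p0,wins,ign=None,off=False):
    from scipy.optimize import minimize
    def cost(p):
        t=0
        for i,(c,w) in enumerate(zip(cs,wins)):
            u,v,W,H=w; m=sil(c,boxes,p,8,(u,v,u+W,v+H)); m=cv2.resize(m,(W,H),interpolation=cv2.INTER_AREA).astype(float)/255
            m=cv2.GaussianBlur(m,(0,0),.8)
            s=sat(c)[v:v+H,u:u+W]; k=np.ones_like(s,bool)
            if ign is not None: 
                a=sil(c,ign,p,1,(u,v,u+W,v+H)); k=cv2.dilate(a,np.ones((3,3)))==0
            A=np.c_[m[k],np.ones(k.sum())]; x,*_=np.linalg.lstsq(A,s[k],rcond=None); t+=((A@x-s[k])**2).mean()
        return t
    p0=np.array(p0,float); S=np.array([[0,0,0],[.01,0,0],[0,.01,0],[0,0,.06]])
    for _ in range(3):
        q=minimize(cost,p0,method="Nelder-Mead",options=dict(initial_simplex=p0+S,xatol=1e-5,fatol=1e-5)); p0=q.x; S=S/2
    return p0,q.fun
def cyl(r,z0,z1,x=0,y=0,n=24):
    a=np.arange(n)*2*np.pi/n; return np.array([[x+r*np.cos(t),y+r*np.sin(t),z] for t in a for z in(z0,z1)])/1000.
KN=[cyl(29,93,108),cyl(21,105,156)]
E
python3 - <<'E'
from fit import *
import pickle; c,d=pickle.load(open("c0.pkl","rb"))
p=[.5428,.246,-2.55+np.pi]; wt=[(200,170,60,50),(245,165,50,55)]
k=[.525,-.08,np.radians(-17.2)]; wc=[(275,170,70,55),(182,203,68,60)]
for nm,b,p0,w,ig in(("tube",TU,p,wt,None),("clamp",CL,k,wc,KN)):
    for cs,ww in(([c],w[:1]),([d],w[1:]),([c,d],w)):
        q,f=fitp(cs,b,p0,ww,ig); print(nm,len(cs),q[:2].round(4),np.degrees(q[2]).round(2),f)
    over(c,b+(KN if nm=="clamp" else [])[:0],q,w[0],10,nm+"_t.png"); over(d,b,q,w[1],10,nm+"_s.png")
E
cd pics; python3 -c "
import cv2,numpy as np
def j(l):
    H=max(i.shape[0] for i in l);return np.hstack([cv2.copyMakeBorder(i,0,H-i.shape[0],0,0,0) for i in l])
for t in('tube','clamp'): cv2.imwrite(t+'_j.png',cv2.resize(j([cv2.imread(t+'_t.png'),cv2.imread(t+'_s.png')]),None,fx=.57,fy=.57))"
```

```text
tube 1 [0.5445 0.2474] 32.41 2.0911084160192885
tube 1 [0.5444 0.2476] 32.08 40.649448721517864
tube 2 [0.5446 0.2473] 32.15 42.80956119043615
clamp 1 [ 0.5247 -0.0799] -16.45 4.447033014052412
clamp 1 [ 0.523  -0.0784] -14.14 142.5546702310938
clamp 2 [ 0.5241 -0.0792] -15.41 150.1488993014967
```

View pics/tube_j.png

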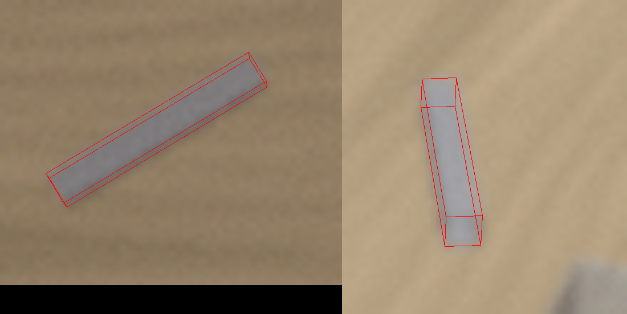

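View pics/clamp_j.png

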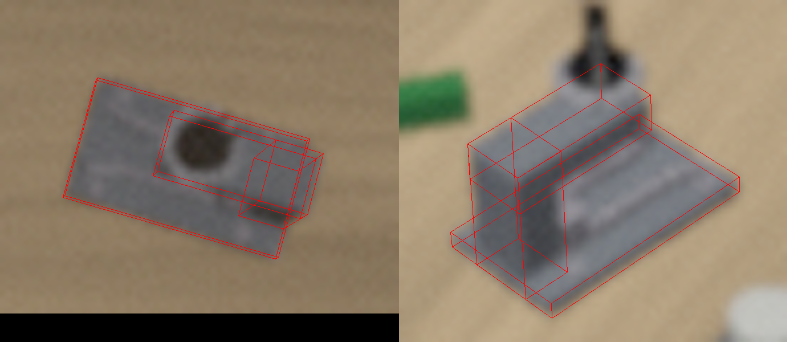

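Both fits overlay well, and the tube fits at 25x170 mm, so it is the right bar. Next I'll refine the clamp fit with neighbouring objects masked, and look closely at the knob.

Run:
```python
from fit import *
import pickle; c,d=pickle.load(open("c0.pkl","rb"))
k=[.5247,-.08,np.radians(-16.5)]
import fit
d2=dict(d); im=d["img"].copy(); im[209:232,180:197]=im[225,190]; im[250:,235:]=im[262,200]; im[243:,240:]=im[262,200]; d2["img"]=im
wc=[(275,170,70,55),(186,212,60,54)]
q,f=fitp([d2],CL,k,wc[1:],KN); print(q[:2],np.degrees(q[2]),f)
q2,f=fitp([c],CL,k,wc[:1],KN); print(q2[:2],np.degrees(q2[2]),f)
q3,f=fitp([c,d2],CL,k,wc,KN); print(q3[:2],np.degrees(q3[2]),f)
over(d2,CL+[cyl(28,103,108)],q2,(182,195,70,72),10,"oc2.png")
crop(d,195,195,45,35,16,"kn_s.png"); crop(c,295,182,34,28,20,"kn_t.png")
for h in(.12,.135,.151): print(h,proj(d,[q2[0],q2[1],h]),proj(c,[q2[0],q2[1],h]))
```

```text
[ 0.52378758 -0.07840061] -14.002527438922762 27.230190682982983
[ 0.52461529 -0.08022326] -16.17825496322219 4.496469518121591
[ 0.52404317 -0.07945084] -15.145555605287477 34.3795424572948
0.12 [[216.34277518 213.67394496]] [[310.14932903 194.70191511]]
0.135 [[216.20988131 210.13873068]] [[310.69550849 194.15398819]]
0.151 [[216.06732388 206.32185457]] [[311.28946552 193.55808574]]
```

View pics/oc2.png

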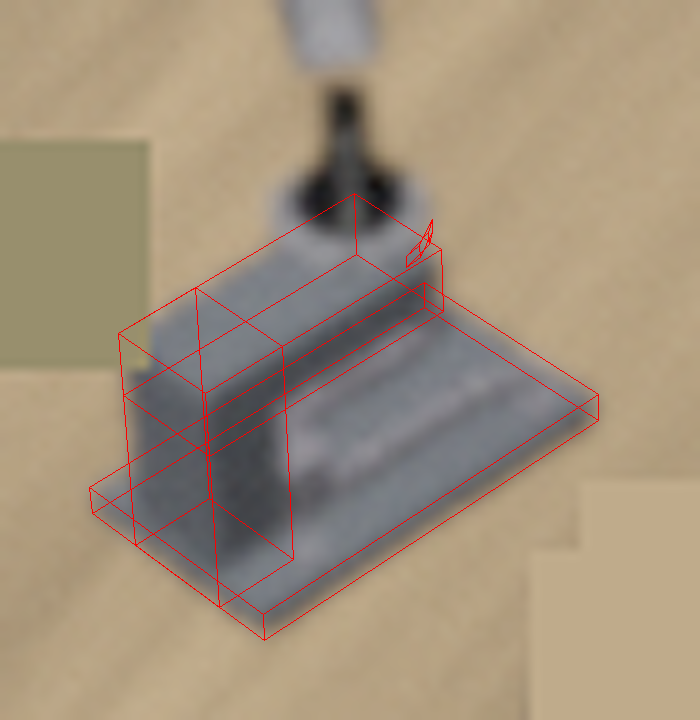

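View pics/kn_s.png

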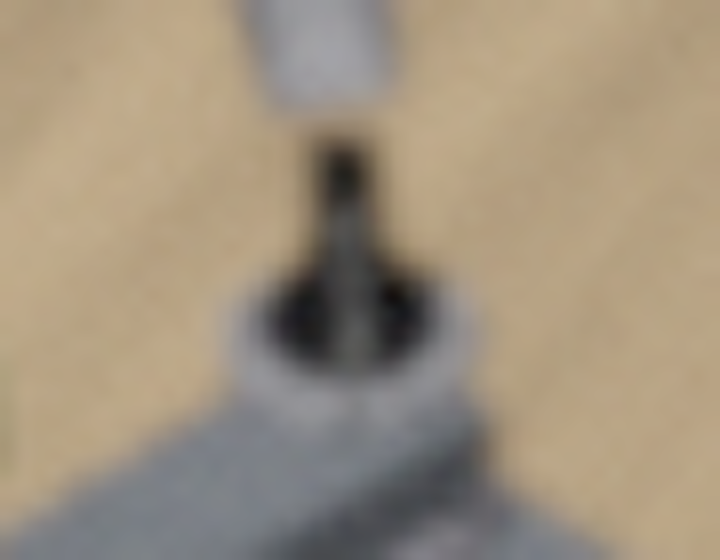

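View pics/kn_t.png

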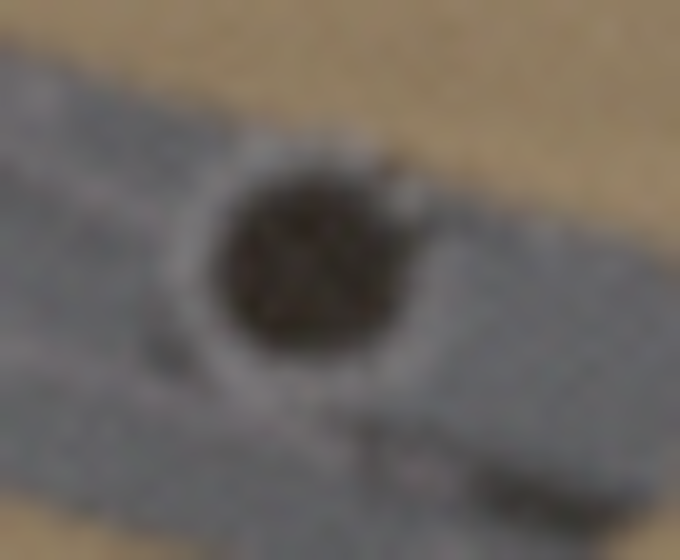

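Run:
```python
from fit import *
import pickle; c,d=pickle.load(open("c0.pkl","rb"))
x,y=.5245,-.080
print("cam az",np.degrees(np.arctan2(*(ray(d,216,210)[0][:2]-[x,y])[::-1])))
f=lambda u,v,z,P:None
for a in(-80,-70,-60,-50,-40):
    A=np.radians(a); e=np.array([np.cos(A),np.sin(A),0])
    pts=[np.array([x,y,z])+s*e for s,z in((.02,.119),(.02,.151),(-.02,.151))]
    q=(proj(d,pts)-[195-.5,195-.5])*16-.5; t=(proj(c,pts)-[294.5,181.5])*20-.5
    print(a,q.round(0).tolist(),t.round(0).tolist())
```

```text
cam az -57.57896044795807
-80 [[315.0, 365.0], [310.0, 243.0], [379.0, 134.0]] [[412.0, 249.0], [438.0, 225.0], [230.0, 258.0]]
-70 [[331.0, 367.0], [326.0, 245.0], [363.0, 132.0]] [[407.0, 231.0], [433.0, 207.0], [235.0, 275.0]]
-60 [[347.0, 368.0], [343.0, 246.0], [347.0, 131.0]] [[400.0, 215.0], [425.0, 190.0], [243.0, 292.0]]
-50 [[364.0, 367.0], [360.0, 245.0], [330.0, 132.0]] [[389.0, 200.0], [414.0, 175.0], [254.0, 307.0]]
-40 [[380.0, 364.0], [376.0, 242.0], [314.0, 135.0]] [[376.0, 187.0], [401.0, 162.0], [267.0, 320.0]]
```

```bash
cat > mv.py <<'E'
import sys
from h import *
from scipy.spatial.transform import Rotation as Ro
def plan(pos,psi,n=5,op=87,step=.045,lag=1.0):
    s=r.get_state(); p=np.array(s["tcp_pos"],float); R=Ro.from_euler("xyz",s["eef_rot"],degrees=True)
    print("t",round(s["time_s"],2),"p",p.round(4),"rpy",np.round(s["eef_rot"],2),"F",np.round(s["contact_force"],1),"M",np.round(s["moment"],3),"w",round(s["gripper_width"]*1000,1),"j1,6",np.round(s["joints"],1)[[0,5]])
    T=Ro.from_euler("xyz",[180,0,psi],degrees=True); rows=[]
    for i in range(n):
        d=R.inv().apply(np.array(pos)-p); m=np.linalg.norm(d); k=min(1,step/m if m>0 else 1,.04/max(abs(d).max(),1e-9)); d=d*k
        w=(R.inv()*T).as_rotvec(degrees=True); a=np.linalg.norm(w); w=w*min(1,8/max(a,1e-9))
        a_=np.round(d/.04,2 if m>.06 else 3); b_=np.round(w/8,2 if a>5 else 3)
        rows.append([[float(v) for v in a_],[float(v) for v in b_],op])
        p=p+R.apply(a_*.04); R=R*Ro.from_rotvec(b_*8,degrees=True)
    print(str(rows).replace(" ","")); print("left",(np.array(pos)-p).round(3))
if __name__=="__main__":
    a=[float(v) for v in sys.argv[1:]]
    plan(a[:3],a[3],int(a[4]) if len(a)>4 else 5,a[5] if len(a)>5 else 87,a[6] if len(a)>6 else .045)
E
python3 mv.py .5 0 .243 -58
```

```text
t 0.2 p [ 0.2337 -0.633   0.243 ] rpy [ 1.7994e+02 -1.0000e-02 -1.5973e+02] F [ 0.2  0.2 -0.5] M [ 0.029 -0.017 -0.023] w 87.7 j1,6 [-53.2 -16.5]
[[[-0.77,0.82,0.0],[0.0,0.0,-1.0],87],[[-0.88,0.71,0.0],[0.0,0.0,-1.0],87],[[-0.97,0.58,0.0],[0.0,0.0,-1.0],87],[[-1.0,0.42,0.0],[0.0,0.0,-1.0],87],[[-1.0,0.27,0.0],[0.0,0.0,-1.0],87]]
left [ 0.181  0.43  -0.   ]
```

Emit:
apply_moves:
  targets:
    - [[-0.77,0.82,0.0],[0.0,0.0,-1.0],87]
    - [[-0.88,0.71,0.0],[0.0,0.0,-1.0],87]
    - [[-0.97,0.58,0.0],[0.0,0.0,-1.0],87]
    - [[-1.0,0.42,0.0],[0.0,0.0,-1.0],87]
    - [[-1.0,0.27,0.0],[0.0,0.0,-1.0],87]

```text
time_s: 0.7
tcp_pos: [0.3176, -0.4267, 0.2393]
eef_rot: [179.7, 0.1, -118.8]
contact_force: [2.0, -0.1, 0.5]
gripper_width: 0.087
```

```bash
python3 mv.py .5 .05 .243 -58
```

```text
t 0.7 p [ 0.3176 -0.4267  0.2393] rpy [ 1.7968e+02  8.0000e-02 -1.1879e+02] F [ 2.  -0.1  0.5] M [ 0.028 -0.137 -0.05 ] w 87.0 j1,6 [-32.2   3.5]
[[[-1.0,0.14,-0.01],[0.0,0.0,-1.0],87],[[-1.0,-0.0,-0.0],[0.0,0.0,-1.0],87],[[-1.0,-0.14,-0.01],[0.0,0.01,-1.0],87],[[-1.0,-0.29,-0.01],[0.01,0.01,-1.0],87],[[-1.0,-0.45,-0.01],[0.01,0.0,-1.0],87]]
left [0.109 0.284 0.002]
```

Emit:
apply_moves:
  targets:
    - [[-1.0,0.14,-0.01],[0.0,0.0,-1.0],87]
    - [[-1.0,0.0,0.0],[0.0,0.0,-1.0],87]
    - [[-1.0,-0.14,-0.01],[0.0,0.01,-1.0],87]
    - [[-1.0,-0.29,-0.01],[0.01,0.01,-1.0],87]
    - [[-1.0,-0.45,-0.01],[0.01,0.0,-1.0],87]

```text
time_s: 1.2
tcp_pos: [0.3898, -0.225, 0.2414]
eef_rot: [-180.0, 0.1, -77.1]
contact_force: [1.6, 0.2, -0.3]
gripper_width: 0.0869
```

```bash
python3 mv.py .5235 .281 .2 -57.8
```

```text
t 1.2 p [ 0.3898 -0.225   0.2414] rpy [-1.800e+02  7.000e-02 -7.712e+01] F [ 1.6  0.2 -0.3] M [-0.026 -0.064 -0.002] w 86.9 j1,6 [-4.8 17.7]
[[[-0.99,-0.52,0.09],[-0.0,0.0,-1.0],87],[[-0.91,-0.65,0.09],[-0.0,0.01,-1.0],87],[[-0.81,-0.77,0.09],[-0.002,-0.002,-0.415],87],[[-0.76,-0.82,0.09],[-0.0,0.0,0.0],87],[[-0.76,-0.82,0.09],[-0.0,0.0,0.0],87]]
left [ 0.076  0.29  -0.023]
```

Emit:
apply_moves:
  targets:
    - [[-0.99,-0.52,0.0],[0.0,0.0,-1.0],87]
    - [[-0.91,-0.65,0.0],[0.0,0.0,-1.0],87]
    - [[-0.81,-0.77,0.05],[0.0,0.0,-0.41],87]
    - [[-0.76,-0.82,0.1],[0.0,0.0,0.0],87]
    - [[-0.76,-0.82,0.2],[0.0,0.0,0.0],87]

```text
time_s: 1.7
tcp_pos: [0.4459, 0.0011, 0.2299]
eef_rot: [-179.6, -0.1, -56.7]
contact_force: [0.8, 0.3, -0.7]
gripper_width: 0.0872
```

```bash
python3 mv.py .5235 .281 .13 -57.8
```

```text
t 1.7 p [0.4459 0.0011 0.2299] rpy [-1.7963e+02 -6.0000e-02 -5.6670e+01] F [ 0.8  0.3 -0.7] M [-0.068 -0.029 -0.06 ] w 87.2 j1,6 [25.6  7.7]
[[[-0.7,-0.8,0.37],[-0.047,-0.007,0.142],87],[[-0.72,-0.79,0.37],[0.0,0.0,-0.0],87],[[-0.72,-0.79,0.37],[0.0,0.0,-0.0],87],[[-0.72,-0.79,0.36],[0.0,0.0,-0.0],87],[[-0.72,-0.79,0.37],[0.0,0.0,-0.0],87]]
left [ 0.021  0.074 -0.026]
```

Emit:
apply_moves:
  targets:
    - [[-0.7,-0.8,0.37],[-0.05,0.0,0.14],87]
    - [[-0.72,-0.79,0.37],[0.0,0.0,0.0],87]
    - [[-0.72,-0.79,0.37],[0.0,0.0,0.0],87]
    - [[-0.72,-0.79,0.36],[0.0,0.0,0.0],87]
    - [[-0.72,-0.79,0.37],[0.0,0.0,0.0],87]

```text
time_s: 2.2
tcp_pos: [0.5038, 0.2175, 0.1567]
eef_rot: [-179.7, -0.1, -57.7]
contact_force: [1.3, -0.4, 1.3]
gripper_width: 0.0872
```

```bash
python3 mv.py .5235 .281 .1 -57.8
```

```text
t 2.2 p [0.5038 0.2175 0.1567] rpy [-1.7966e+02 -7.0000e-02 -5.7660e+01] F [ 1.3 -0.4  1.3] M [-0.065  0.007  0.007] w 87.2 j1,6 [ 43.9 -11.7]
[[[-0.56,-0.65,0.73],[-0.043,-0.009,0.018],87],[[-0.519,-0.609,0.691],[0.0,0.0,-0.0],87],[[-0.0,0.0,-0.0],[0.0,0.0,-0.0],87],[[-0.0,0.0,-0.0],[0.0,0.0,-0.0],87],[[-0.0,0.0,-0.0],[0.0,0.0,-0.0],87]]
left [-0.  0.  0.]
```

Emit:
apply_moves:
  targets:
    - [[-0.56,-0.65,0.73],[-0.04,0.0,0.02],87]
    - [[-0.52,-0.61,0.7],[0.0,0.0,0.0],87]
    - [[0,0,0],[0,0,0],87]

```text
time_s: 2.5
tcp_pos: [0.5246, 0.2885, 0.0951]
eef_rot: [180.0, -0.1, -57.6]
contact_force: [-0.4, -1.0, -1.0]
gripper_width: 0.0869
```

```bash
python3 mv.py .5235 .281 .02 -57.8
python3 - <<'E'
from fit import *
c=cap("top"); over(c,TU,[.5446,.2473,np.radians(32.2)],(190,150,80,70),9,"g0.png")
E
```

```text
t 2.5 p [0.5246 0.2885 0.0951] rpy [ 1.7998e+02 -1.0000e-01 -5.7590e+01] F [-0.4 -1.  -1. ] M [-0.141  0.316  0.008] w 86.9 j1,6 [ 47.6 -15.2]
[[[0.08,0.07,1.0],[0.002,-0.013,0.027],87],[[0.063,0.053,0.878],[0.0,0.0,-0.0],87],[[-0.0,0.0,0.0],[0.0,0.0,-0.0],87],[[-0.0,0.0,0.0],[0.0,0.0,-0.0],87],[[-0.0,0.0,0.0],[0.0,0.0,-0.0],87]]
left [-0.  0. -0.]
```

View pics/g0.png

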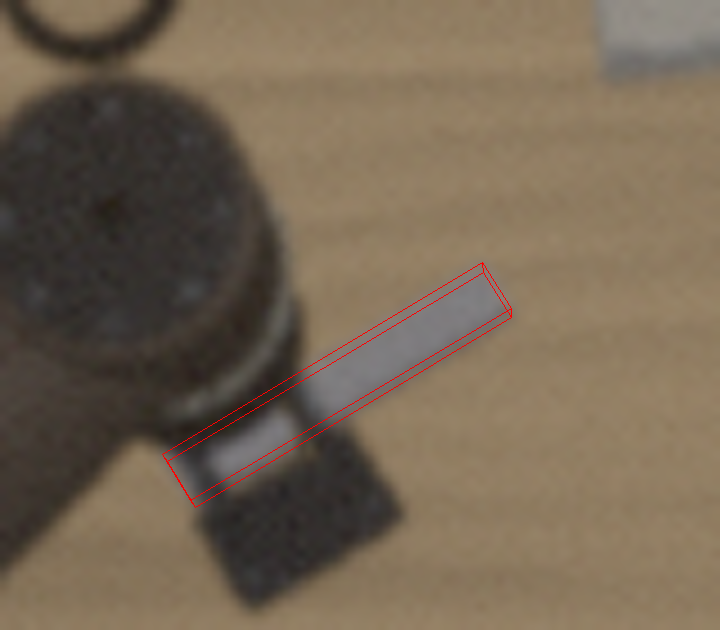

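Emit:
apply_moves:
  targets:
    - [[0.08,0.07,0.9],[0,0,0.03],87]
    - [[0.06,0.05,0.6],[0,0,0],87]
    - [[0,0,0.2],[0,0,0],87]
    - [[0,0,0],[0,0,0],87]

```text
time_s: 2.95
tcp_pos: [0.5246, 0.2796, 0.03]
eef_rot: [-179.7, -0.1, -57.8]
contact_force: [0.1, -0.8, 0.5]
gripper_width: 0.0871
```

```bash
python3 mv.py .5235 .281 .02 -57.8
```

```text
t 2.95 p [0.5246 0.2796 0.03  ] rpy [-1.7975e+02 -8.0000e-02 -5.7820e+01] F [ 0.1 -0.8  0.5] M [-0.02   0.187 -0.022] w 87.1 j1,6 [ 47. -15.]
[[[-0.045,0.007,0.251],[-0.031,-0.011,-0.003],87],[[0.0,-0.0,-0.0],[-0.0,0.0,-0.0],87],[[0.0,-0.0,-0.0],[-0.0,0.0,-0.0],87],[[0.0,-0.0,-0.0],[-0.0,0.0,-0.0],87],[[0.0,-0.0,-0.0],[-0.0,0.0,-0.0],87]]
left [ 0. -0.  0.]
```

Emit:
apply_moves:
  targets:
    - [[-0.04,0,0.25],[-0.03,0,0],87]
    - [[0,0,0],[0,0,0],60]
    - [[0,0,0],[0,0,0],15]
    - [[0,0,0],[0,0,0],15]
    - [[0,0,0],[0,0,0],15]
  squeeze: 40

```text
time_s: 3.45
tcp_pos: [0.5261, 0.2826, 0.0244]
eef_rot: [-179.6, -0.0, -57.8]
contact_force: [0.3, 0.5, 0.2]
gripper_width: 0.0606
```

Emit:
apply_moves:
  targets:
    - [[0,0,0],[0,0,0],15]
    - [[0,0,0],[0,0,0],15]
    - [[0,0,0],[0,0,0],15]

```text
time_s: 3.75
tcp_pos: [0.5263, 0.2829, 0.0252]
eef_rot: [-179.5, 0.0, -57.8]
contact_force: [-1.2, -0.3, 0.5]
gripper_width: 0.0365
```

```bash
python3 mv.py .5235 .281 .1 -57.8 5 15
```

```text
t 3.75 p [0.5263 0.2829 0.0252] rpy [-1.7952e+02  1.0000e-02 -5.7820e+01] F [-1.2 -0.3  0.5] M [-0.169  0.478  0.026] w 36.5 j1,6 [ 47.1 -15. ]
[[[0.0,0.04,-1.0],[-0.06,0.001,-0.002],15.0],[[0.003,0.037,-0.87],[0.0,-0.0,-0.0],15.0],[[-0.0,0.0,-0.0],[0.0,-0.0,-0.0],15.0],[[-0.0,0.0,-0.0],[0.0,-0.0,-0.0],15.0],[[-0.0,0.0,-0.0],[0.0,-0.0,-0.0],15.0]]
left [-0.  0.  0.]
```

Emit:
apply_moves:
  targets:
    - [[0,0,0.12],[-0.06,0,0],15]
    - [[0,0,0.05],[0,0,0],15]
    - [[0,0,0],[0,0,0],15]
    - [[0,0,0],[0,0,0],15]

```text
time_s: 4.15
tcp_pos: [0.5265, 0.283, 0.0194]
eef_rot: [180.0, -0.0, -57.8]
contact_force: [-2.3, -0.0, 4.9]
gripper_width: 0.0245
```

```bash
python3 mv.py .5235 .281 .1 -57.8 5 15
```

```text
t 4.15 p [0.5265 0.283  0.0194] rpy [ 1.7995e+02 -2.0000e-02 -5.7790e+01] F [-2.3 -0.   4.9] M [-0.107  0.647 -0.009] w 24.5 j1,6 [ 47.  -14.8]
[[[0.0,0.05,-1.0],[0.006,-0.002,0.001],15.0],[[0.003,0.042,-1.0],[-0.0,-0.0,0.0],15.0],[[-0.0,0.0,-0.014],[-0.0,-0.0,0.0],15.0],[[-0.0,0.0,-0.0],[-0.0,-0.0,0.0],15.0],[[-0.0,0.0,-0.0],[-0.0,-0.0,0.0],15.0]]
left [-0. -0.  0.]
```

Emit:
apply_moves:
  targets:
    - [[0,0,-0.6],[0,0,0],15]
    - [[0,0,-1.0],[0,0,0.5],15]
    - [[0.4,0.2,-0.3],[0,0,1.0],15]
    - [[0.6,0.2,0],[0,0,1],15]

```text
time_s: 4.55
tcp_pos: [0.5273, 0.2407, 0.0949]
eef_rot: [179.7, -0.2, -78.2]
contact_force: [-0.2, -0.8, -1.6]
gripper_width: 0.0249
```

```bash
python3 mv.py .5806 .112 .09 -106.3 5 15
```

```text
t 4.55 p [0.5273 0.2407 0.0949] rpy [ 1.7974e+02 -1.7000e-01 -7.8180e+01] F [-0.2 -0.8 -1.6] M [ 0.006  0.059 -0.011] w 24.9 j1,6 [ 43.9 -32.1]
[[[1.0,-0.19,0.04],[0.01,-0.01,1.0],15.0],[[1.0,-0.34,0.04],[0.01,-0.01,1.0],15.0],[[1.0,-0.5,0.036],[0.0,-0.01,1.0],15.0],[[0.239,-0.164,0.009],[0.008,0.001,0.515],15.0],[[-0.0,-0.0,0.0],[-0.0,0.001,-0.0],15.0]]
left [ 0.  0. -0.]
```

Emit:
apply_moves:
  targets:
    - [[0.9,-0.2,0.05],[0,0,1.0],15]
    - [[0.9,-0.34,0.04],[0,0,1.0],15]
    - [[0.8,-0.4,0.0],[0,0,0.9],15]
    - [[0.25,-0.15,0],[0,0,0.3],15]
    - [[0,0,0],[0,0,0],15]

```text
time_s: 5.05
tcp_pos: [0.5758, 0.1222, 0.09]
eef_rot: [179.8, -0.3, -105.1]
contact_force: [0.1, -1.0, -1.7]
gripper_width: 0.0248
```

```bash
python3 mv.py .5806 .112 .06 -106.3 5 15
```

```text
t 5.05 p [0.5758 0.1222 0.09  ] rpy [ 179.76   -0.25 -105.12] F [ 0.1 -1.  -1.7] M [0.126 0.108 0.024] w 24.8 j1,6 [ 31.  -46.1]
[[[0.212,-0.185,0.75],[0.03,-0.032,0.147],15.0],[[-0.0,-0.0,0.0],[-0.0,0.0,-0.0],15.0],[[-0.0,-0.0,0.0],[-0.0,0.0,-0.0],15.0],[[-0.0,-0.0,0.0],[-0.0,0.0,-0.0],15.0],[[-0.0,-0.0,0.0],[-0.0,0.0,-0.0],15.0]]
left [ 0.  0. -0.]
```

Emit:
apply_moves:
  targets:
    - [[0.2,-0.18,0.5],[0.03,-0.03,0.14],15]
    - [[0,0,0.5],[0,0,0],15]
    - [[0,0,0],[0,0,0],15]

```text
time_s: 5.35
tcp_pos: [0.5808, 0.1137, 0.0487]
eef_rot: [-180.0, 0.1, -106.0]
contact_force: [-1.0, -0.5, -1.7]
gripper_width: 0.025
```

```bash
python3 mv.py .5806 .112 .05 -106.3 1 15
cat > look.py <<'E'
import sys
from fit import *
tag=sys.argv[1]; k=[.5245,-.080,np.radians(-16.3)]
c=cap("top"); d=cap("side")
RA=[box(14.5,20.5,-30,45,12,22),box(-20.5,-14.5,-30,45,12,22)]
s=r.get_state(); p=s["tcp_pos"]; 
over(c,CL[:1]+RA,k,(255,150,90,75),8,"lt.png"); over(d,CL[:1]+RA,k,(185,170,90,90),7,"ls.png")
a=cv2.imread("pics/lt.png");b=cv2.imread("pics/ls.png");H=max(a.shape[0],b.shape[0])
j=np.hstack([cv2.copyMakeBorder(i,0,H-i.shape[0],0,0,0) for i in(a,b)]); f=800/j.shape[1]
cv2.imwrite("pics/"+tag+".png",cv2.resize(j,None,fx=f,fy=f))
E
python3 look.py l1
```

```text
t 5.35 p [0.5808 0.1137 0.0487] rpy [-1.7996e+02  6.0000e-02 -1.0604e+02] F [-1.  -0.5 -1.7] M [ 0.009  0.197 -0.008] w 25.0 j1,6 [ 30. -46.]
[[[0.043,-0.007,-0.032],[-0.005,0.007,0.032],15.0]]
left [ 0.  0. -0.]
```

View pics/l1.png

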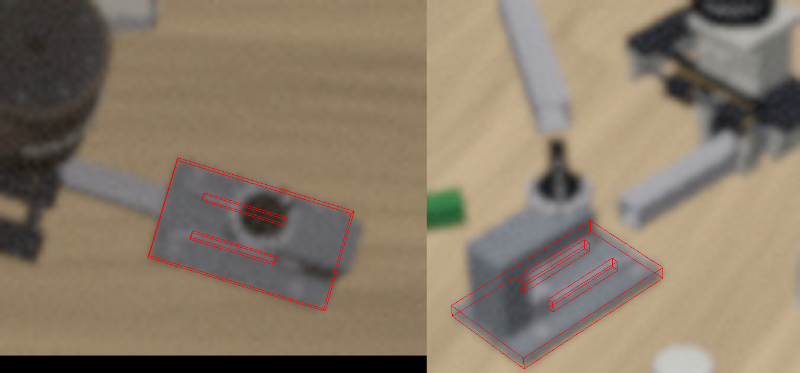

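View pics/lt.png

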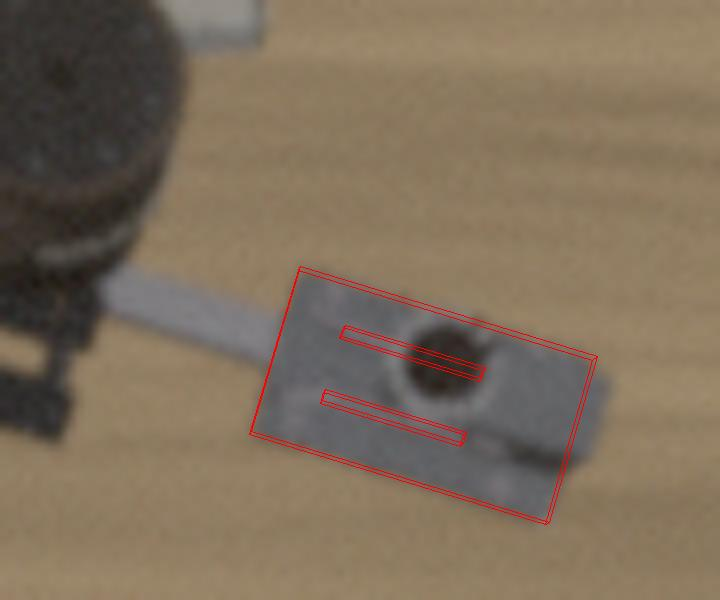

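```bash
cat > tf.py <<'E'
# fit tube pose (visible inner part) seen in top/side, tube bottom height z0 (mm); report in clamp frame
import sys
from fit import *
def run(z0,wt,ws,vis=50,K=[.5245,-.080,np.radians(-16.3)]):
    c=cap("top"); d=cap("side"); k=np.array(K)
    s=r.get_state(); p=s["tcp_pos"]; 
    u=np.array([-np.sin(k[2]),np.cos(k[2])]); m=p[:2]-.040*u
    B=[box(-12.5,12.5,-85,85,z0,z0+25)]
    return c,d,B,m,k
E
python3 - <<'E'
from tf import *
c,d,B,m,k=run(29.5,0,0)
for lat in(0,):
    p=[m[0],m[1],k[2]]
    over(c,B+CL[:1],p,(255,170,60,50),12,"a_t.png"); over(d,B,p,(225,175,60,60),12,"a_s.png")
    cv2.imwrite("pics/a_t.png",cv2.imread("pics/a_t.png"))
    over(c,B,p,(255,170,60,50),12,"a_t.png")
E
```

```text
(no output)
```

View pics/a_t.png

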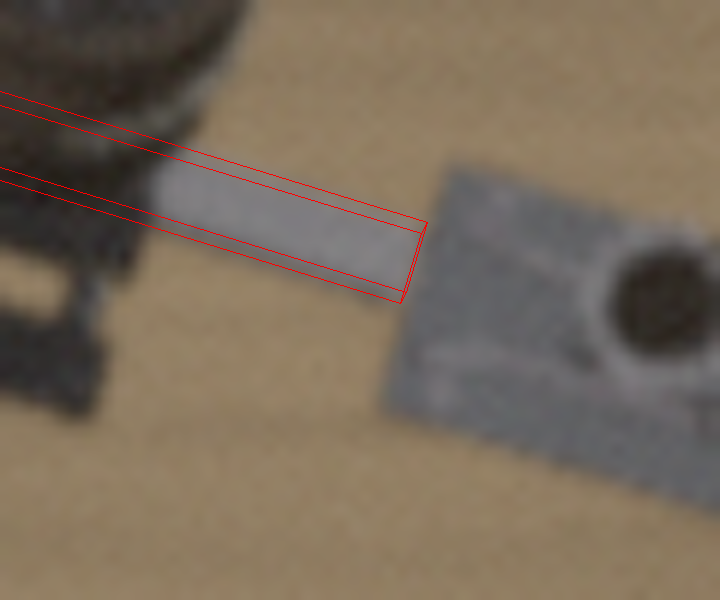

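View pics/a_s.png

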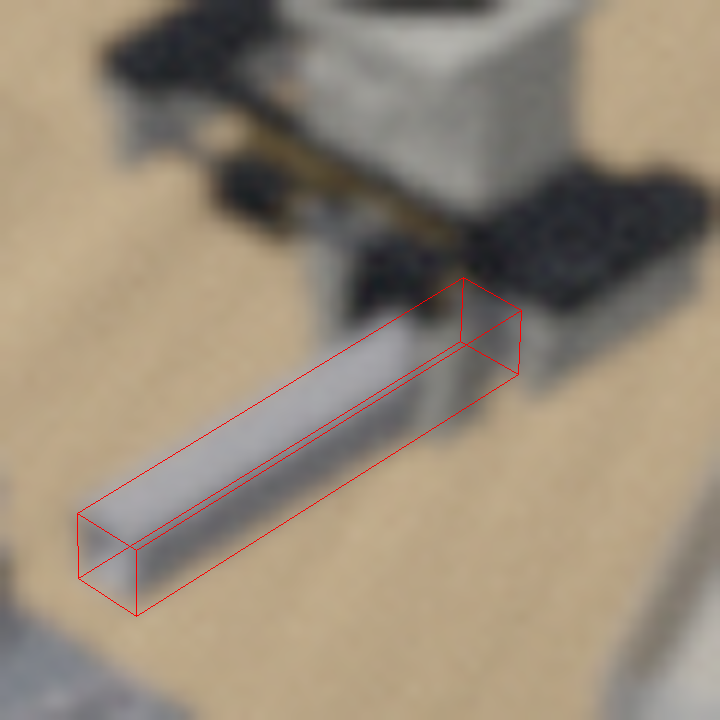

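Run:
```python
from tf import *
from scipy.optimize import minimize
c,d,B,m,k=run(29.5,0,0)
def cost(q,c,w):
    lat,yaw=q; x=np.array([np.cos(k[2]),np.sin(k[2])])
    u,v,W,H=w; p=[m[0]+lat/1000*x[0],m[1]+lat/1000*x[1],k[2]+np.radians(yaw)]
    M=cv2.GaussianBlur(cv2.resize(sil(c,B,p,8,(u,v,u+W,v+H)),(W,H),interpolation=cv2.INTER_AREA)/255.,(0,0),.8)
    s=sat(c)[v:v+H,u:u+W]; A=np.c_[M.ravel(),np.ones(M.size)]; X,*_=np.linalg.lstsq(A,s.ravel(),rcond=None); return ((A@X-s.ravel())**2).mean()
for n,cc,w in(("top",c,(269,178,17,20)),("side",d,(234,203,18,24))):
    q=minimize(cost,[0,0],args=(cc,w),method="Nelder-Mead",options=dict(initial_simplex=[[0,0],[4,0],[0,3]])); print(n,q.x,q.fun)
    q=min((cost([l,0],cc,w),l) for l in np.arange(-8,8,.25)); print(q)
```

```text
top [ 1.94997406 -2.62257671] 30.08473730367361
(np.float64(33.20119873848297), np.float64(0.25))
side [-4.25371265 -0.55809474] 12.566707305962208
(np.float64(12.85017737225844), np.float64(-4.5))
```

```bash
cat >> tf.py <<'E'
from scipy.optimize import minimize
def lat(c,w,B,m,k,fy=False):
    def cost(q):
        l,yaw=q[0],(q[1] if len(q)>1 else 0); x=np.array([np.cos(k[2]),np.sin(k[2])])
        u,v,W,H=w; p=[m[0]+l/1000*x[0],m[1]+l/1000*x[1],k[2]+np.radians(yaw)]
        M=cv2.GaussianBlur(cv2.resize(sil(c,B,p,8,(u,v,u+W,v+H)),(W,H),interpolation=cv2.INTER_AREA)/255.,(0,0),.8)
        s=sat(c)[v:v+H,u:u+W]; A=np.c_[M.ravel(),np.ones(M.size)]; X,*_=np.linalg.lstsq(A,s.ravel(),rcond=None); return ((A@X-s.ravel())**2).mean()
    q=minimize(cost,[0,0],method="Nelder-Mead",options=dict(initial_simplex=[[0,0],[4,0],[0,3]]))
    return q.x,q.fun,min((cost([l]),l) for l in np.arange(-8,8,.25))
E
python3 - <<'E'
from tf import *
c,d,B,m,k=run(29.5,0,0)
print(lat(c,(275,181,12,16),B,m,k)); print(lat(c,(276,183,11,14),B,m,k)); print(lat(d,(234,203,18,24),B,m,k))
E
```

```text
(array([ 0.63413906, -0.98956847]), np.float64(4.445814746075072), (np.float64(5.1066527563041335), np.float64(-0.25)))
(array([ 0.19666415, -0.6240436 ]), np.float64(5.238918211720749), (np.float64(5.716958854968433), np.float64(-0.5)))
(array([-3.94677353, -0.93737125]), np.float64(11.699405888197528), (np.float64(12.087161770037458), np.float64(-4.25)))
```

Run:
```python
from tf import *
c,d,B,m,k=run(29.5,0,0)
x=np.array([np.cos(k[2]),np.sin(k[2])])
ims=[]
for z,l in((29.5,-.5),(32.5,-.5),(29.5,-4)):
    p=[m[0]+l/1000*x[0],m[1]+l/1000*x[1],k[2]]
    BB=[box(-12.5,12.5,-85,85,z,z+25)]
    over(c,BB,p,(262,172,33,33),8,"x.png"); a=cv2.imread("pics/x.png"); over(d,BB,p,(230,198,33,33),8,"x.png"); ims.append(np.vstack([a,cv2.imread("pics/x.png")]))
cv2.imwrite("pics/cmp.png",np.hstack(ims))
```

```text
(no output)
```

View pics/cmp.png

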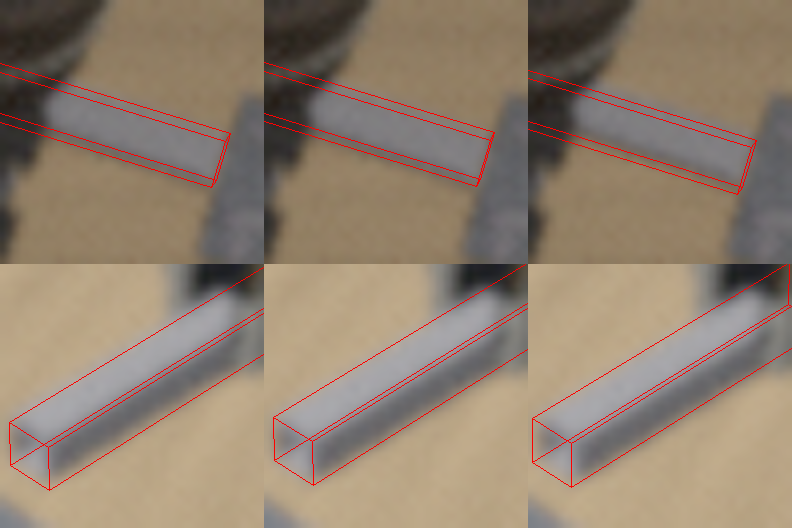

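Emit:
apply_moves:
  targets:
    - [[0.3,-0.02,0.05],[0,0,0.03],15]
    - [[0.15,0,0.15],[0,0,0],15]
    - [[0,0,0.1],[0,0,0],15]

```text
time_s: 6.15
tcp_pos: [0.5785, 0.0956, 0.0399]
eef_rot: [-179.7, 0.3, -106.3]
contact_force: [0.2, 0.3, -1.4]
gripper_width: 0.0248
```

```bash
python3 mv.py .576 .096 .034 -106.3 1 15; python3 look.py l2
```

```text
t 6.15 p [0.5785 0.0956 0.0399] rpy [-179.67    0.31 -106.33] F [ 0.2  0.3 -1.4] M [ 0.074  0.101 -0.017] w 24.8 j1,6 [ 28.5 -44.8]
[[[0.008,0.064,0.148],[-0.042,0.039,-0.004],15.0]]
left [0. 0. 0.]
```

View pics/l2.png

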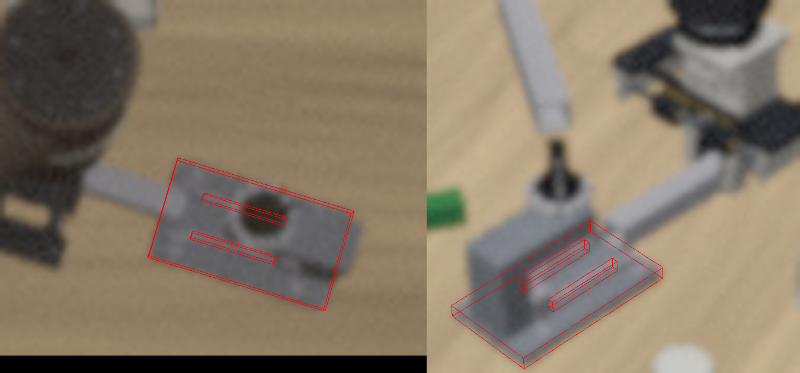

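Emit:
apply_moves:
  targets:
    - [[0,0.06,0.1],[-0.04,0.04,0],15]
    - [[0,0,0.07],[0,0,0],15]

```text
time_s: 6.45
tcp_pos: [0.5765, 0.0968, 0.0326]
eef_rot: [180.0, -0.1, -106.3]
contact_force: [0.2, -0.4, -0.8]
gripper_width: 0.0248
```

```bash
python3 mv.py .576 .096 .0324 -106.3 1 15
python3 - <<'E'
from fit import *
k=[.5245,-.080,np.radians(-16.3)]
RA=[box(14.5,20.5,-30,45,12,22),box(-20.5,-14.5,-30,45,12,22)]
c=cap("top"); over(c,RA+CL[:1],k,(265,170,60,48),13,"z_t.png"); crop(c,265,170,60,48,13,"z_t.png")
d=cap("side"); crop(d,205,190,58,50,13,"z_s.png")
E
```

```text
t 6.45 p [0.5765 0.0968 0.0326] rpy [ 1.7999e+02 -5.0000e-02 -1.0633e+02] F [ 0.2 -0.4 -0.8] M [ 0.037  0.059 -0.02 ] w 24.8 j1,6 [ 28.7 -45.1]
[[[0.022,0.006,0.005],[0.002,-0.007,-0.003],15.0]]
left [-0. -0.  0.]
```

View pics/z_t.png

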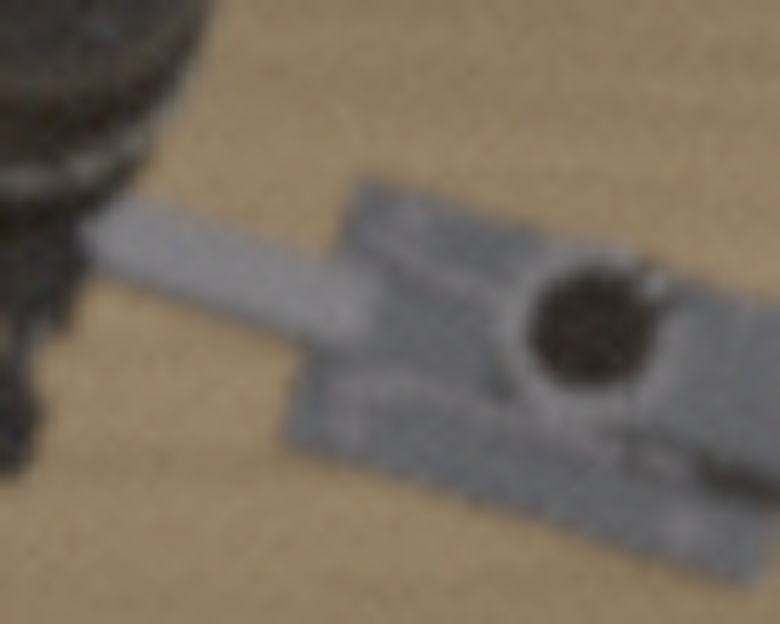

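View pics/z_s.png

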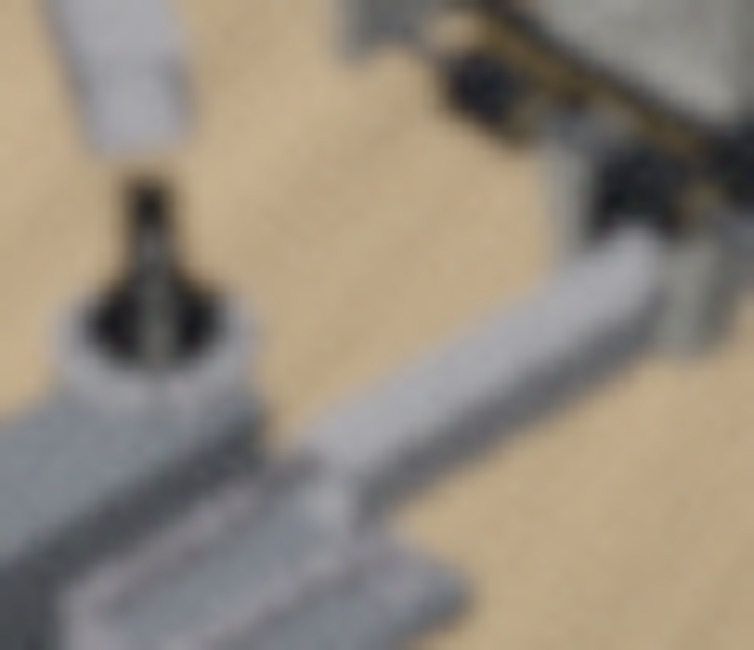

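Emit:
apply_moves:
  targets:
    - [[0.25,0,0],[0,0,0],15]
    - [[0.25,0,0],[0,0,0],15]
    - [[0.2,0,0],[0,0,0],15]

```text
time_s: 6.85
tcp_pos: [0.5684, 0.0691, 0.0325]
eef_rot: [-180.0, -0.0, -106.2]
contact_force: [-0.5, 0.4, -0.7]
gripper_width: 0.0246
```

```bash
cat > cl.py <<'E'
from h import *
s=r.get_state(); a=np.radians(-16.3); p=np.array(s["tcp_pos"]); d=p[:2]-[.5245,-.080]
X=np.array([np.cos(a),np.sin(a)]);Y=np.array([-X[1],X[0]]); F=np.array(s["contact_force"])
print("t",round(s["time_s"],2),"clamp xy mm",round(d@X*1e3,1),round(d@Y*1e3,1),"z",round(p[2]*1e3,1),"rpy",np.round(s["eef_rot"],2),"Fx,y,z",round(F[:2]@X,1),round(F[:2]@Y,1),round(F[2],1),"M",np.round(s["moment"],2),"w",round(s["gripper_width"]*1e3,1))
E
python3 cl.py
```

```text
t 6.85 clamp xy mm 0.3 155.4 z 32.5 rpy [-1.8000e+02 -5.0000e-02 -1.0621e+02] Fx,y,z -0.6 0.3 -0.7 M [0.06 0.04 0.01] w 24.6
```

Emit:
apply_moves:
  targets:
    - [[0.2,0,0],[0,0,0],15]
    - [[0.25,0,0],[0,0,0],15]
    - [[0.2,0,0],[0,0,0],15]

```text
time_s: 7.15
tcp_pos: [0.5603, 0.0412, 0.0329]
eef_rot: [-180.0, -0.0, -106.3]
contact_force: [0.1, -1.1, -1.5]
gripper_width: 0.0252
```

```bash
python3 cl.py; python3 look.py l3
```

```text
t 7.15 clamp xy mm 0.4 126.3 z 32.9 rpy [-1.7998e+02 -3.0000e-02 -1.0626e+02] Fx,y,z 0.4 -1.1 -1.5 M [ 0.04  0.03 -0.03] w 25.2
```

View pics/l3.png

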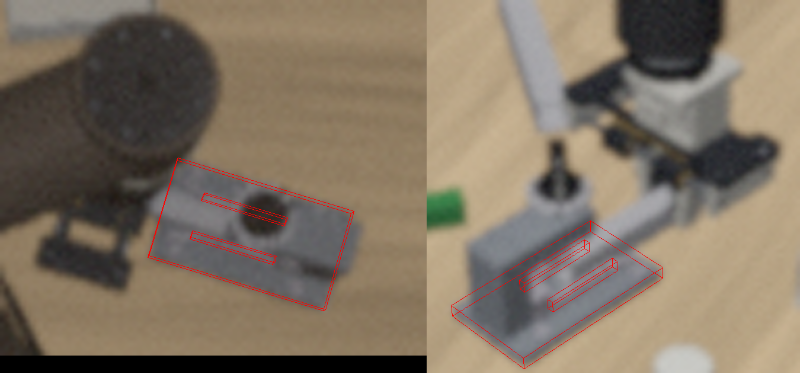

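Emit:
apply_moves:
  targets:
    - [[0.2,0,0],[0,0,0],15]
    - [[0.2,0,0],[0,0,0],15]
    - [[0.08,0,0],[0,0,0],15]
    - [[0.05,0,0],[0,0,0],15]

```text
time_s: 7.65
tcp_pos: [0.5541, 0.0192, 0.033]
eef_rot: [-180.0, -0.0, -106.3]
contact_force: [0.1, 0.3, -1.7]
gripper_width: 0.0249
```

```bash
python3 cl.py
```

```text
t 7.65 clamp xy mm 0.6 103.5 z 33.0 rpy [-1.7997e+02 -2.0000e-02 -1.0629e+02] Fx,y,z -0.0 0.3 -1.7 M [0.1  0.01 0.01] w 24.9
```

Emit:
apply_moves:
  targets:
    - [[0.05,0,0],[0,0,0],15]
    - [[0.05,0,0],[0,0,0],15]
    - [[0.05,0,0],[0,0,0],15]

```text
time_s: 7.95
tcp_pos: [0.5524, 0.0132, 0.033]
eef_rot: [-180.0, -0.0, -106.3]
contact_force: [-0.4, -0.8, -1.7]
gripper_width: 0.0247
```

```bash
python3 cl.py
```

```text
t 7.95 clamp xy mm 0.7 97.3 z 33.0 rpy [-1.7996e+02 -2.0000e-02 -1.0628e+02] Fx,y,z -0.1 -0.9 -1.7 M [0.11 0.07 0.03] w 24.7
```

Emit:
apply_moves:
  targets:
    - [[0.04,0,0],[0,0,0],15]
    - [[0.04,0,0],[0,0,0],15]

```text
time_s: 8.15
tcp_pos: [0.5516, 0.0101, 0.033]
eef_rot: [-179.9, -0.0, -106.3]
contact_force: [1.0, 7.2, -1.7]
gripper_width: 0.0245
```

Emit:
apply_moves:
  targets:
    - [[0.04,0,0],[0,0,0],15]
    - [[0.03,0,0],[0,0,0],15]

```text
time_s: 8.35
tcp_pos: [0.5528, 0.0098, 0.0335]
eef_rot: [-179.8, 0.3, -106.3]
contact_force: [-1.0, 6.6, -1.1]
gripper_width: 0.0249
```

```bash
python3 cl.py
```

```text
t 8.35 clamp xy mm 2.0 94.2 z 33.5 rpy [-179.76    0.26 -106.3 ] Fx,y,z -2.8 6.0 -1.1 M [ 2.33  0.46 -0.27] w 24.9
```

Emit:
apply_moves:
  targets:
    - [[0.0,0.03,0.04],[0.0,0,0],15]
    - [[0,0,0.03],[0,0,0],15]

```text
time_s: 8.55
tcp_pos: [0.552, 0.0106, 0.0312]
eef_rot: [-179.7, 0.3, -106.3]
contact_force: [-5.9, 1.9, 13.0]
gripper_width: 0.0251
```

```bash
python3 cl.py
```

```text
t 8.55 clamp xy mm 1.0 94.6 z 31.2 rpy [-179.72    0.29 -106.26] Fx,y,z -6.2 0.2 13.0 M [ 0.71  2.09 -0.12] w 25.1
```

Emit:
apply_moves:
  targets:
    - [[0.03,0.02,-0.01],[0.0,0,0],15]
    - [[0.03,0,0],[0,0,0],15]

```text
time_s: 8.75
tcp_pos: [0.5522, 0.0099, 0.0323]
eef_rot: [-179.5, 0.4, -106.2]
contact_force: [0.8, 9.2, -0.7]
gripper_width: 0.025
```

```bash
python3 cl.py
```

```text
t 8.75 clamp xy mm 1.4 94.0 z 32.3 rpy [-179.55    0.44 -106.21] Fx,y,z -1.8 9.0 -0.7 M [ 3.28 -0.   -0.14] w 25.0
```

Home against the stop: 9 N of resistance at clamp y ≈ 94 mm, against 95 predicted. Lowering it lightly and releasing.

Emit:
apply_moves:
  targets:
    - [[0.01,0,0.025],[0,0,0],15]
    - [[0,0,0],[0,0,0],26]
    - [[0,0,0],[0,0,0],34]
    - [[0,0,0],[0,0,0],44]

```text
time_s: 9.15
tcp_pos: [0.5519, 0.0093, 0.0313]
eef_rot: [-179.6, 0.4, -106.2]
contact_force: [0.4, 0.9, 0.1]
gripper_width: 0.0367
```

```bash
python3 cl.py
```

```text
t 9.15 clamp xy mm 1.3 93.4 z 31.3 rpy [-179.55    0.42 -106.19] Fx,y,z 0.2 1.0 0.1 M [0.05 0.12 0.03] w 36.7
```

Emit:
apply_moves:
  targets:
    - [[0,0,-0.3],[-0.05,0.05,0],60]
    - [[0,0,-0.5],[0,0,0],60]
    - [[-0.5,0,-0.4],[0,0,0],30]
    - [[-0.9,0,0],[0,0,0],10]
    - [[-0.6,0,0.1],[0,0,0],0]

```text
time_s: 9.65
tcp_pos: [0.5727, 0.0837, 0.0762]
eef_rot: [179.9, -0.2, -106.5]
contact_force: [-0.8, -0.2, -1.1]
gripper_width: 0.0393
```

```bash
python3 cl.py; python3 look.py l4
```

```text
t 9.65 clamp xy mm 0.3 170.7 z 76.2 rpy [ 1.7986e+02 -1.6000e-01 -1.0650e+02] Fx,y,z -0.7 -0.4 -1.1 M [ 0.06  0.03 -0.02] w 39.3
```

View pics/l4.png

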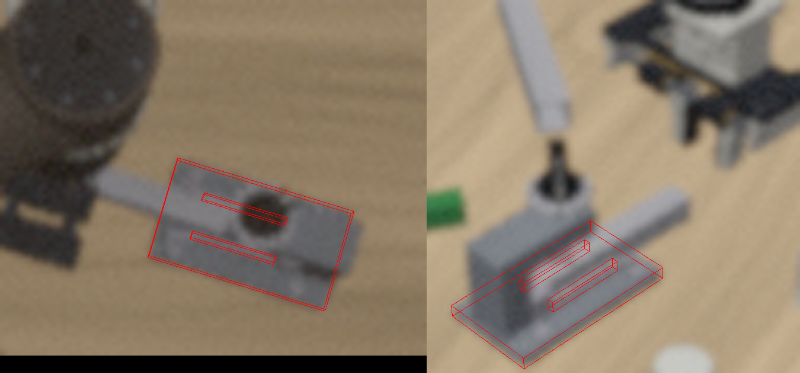

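Emit:
apply_moves:
  targets:
    - [[0,0,0.2],[0,0,0],0]
    - [[0,0,0.4],[0,0,0],0]
    - [[0,0,0.3],[0,0,0],0]
    - [[0,0,0.1],[0,0,0],0]
    - [[0.1,0,0],[0,0,0],0]

```text
time_s: 10.25
tcp_pos: [0.5695, 0.078, 0.0315]
eef_rot: [179.7, -0.3, -106.4]
contact_force: [0.6, -0.9, -0.7]
gripper_width: 0.0003
```

```bash
python3 cl.py
```

```text
t 10.25 clamp xy mm -1.1 164.3 z 31.5 rpy [ 179.67   -0.34 -106.4 ] Fx,y,z 0.9 -0.7 -0.7 M [-0.02  0.04  0.  ] w 0.3
```

Emit:
apply_moves:
  targets:
    - [[0.15,0,-0.03],[0,0,0],0]
    - [[0.1,-0.02,0],[0,0,0],0]
    - [[0.05,0,0],[0,0,0],0]
    - [[0.05,0,0],[0,0,0],0]

```text
time_s: 10.65
tcp_pos: [0.5673, 0.0631, 0.0342]
eef_rot: [179.8, -0.2, -106.5]
contact_force: [1.8, 10.4, 0.0]
gripper_width: 0.0004
```

```bash
python3 cl.py
```

```text
t 10.65 clamp xy mm 0.9 149.4 z 34.2 rpy [ 179.82   -0.18 -106.47] Fx,y,z -1.2 10.5 0.0 M [ 3.74 -0.64 -0.09] w 0.4
```

Emit:
apply_moves:
  targets:
    - [[0.03,0,0],[0,0,0],0]
    - [[0,0,0],[0,0,0],0]

```text
time_s: 10.85
tcp_pos: [0.569, 0.0634, 0.0357]
eef_rot: [-180.0, 0.1, -106.5]
contact_force: [-0.1, -0.6, 0.9]
gripper_width: 0.0005
```

```bash
python3 cl.py
```

```text
t 10.85 clamp xy mm 2.5 150.1 z 35.7 rpy [-1.7996e+02  6.0000e-02 -1.0647e+02] Fx,y,z 0.1 -0.6 0.9 M [ 0.01  0.08 -0.  ] w 0.5
```

Emit:
apply_moves:
  targets:
    - [[-0.4,0,0],[0,0,0],0]
    - [[-0.1,0,-0.9],[0,0,0],20]
    - [[0,0,-1.0],[0,0,-0.6],40]
    - [[0,0,-1.0],[0,0,-1],60]
    - [[0,0,-1.0],[0,0,-1],60]

```text
time_s: 11.35
tcp_pos: [0.5717, 0.0834, 0.1909]
eef_rot: [179.3, -0.3, -85.1]
contact_force: [1.4, -0.0, 0.8]
gripper_width: 0.0271
```

```bash
python3 mv.py .525 -.0805 .21 -58 5 60 .04
```

```text
t 11.35 p [0.5717 0.0834 0.1909] rpy [179.3   -0.27 -85.14] F [ 1.4 -0.   0.8] M [ 0.144 -0.081  0.015] w 27.1 j1,6 [ 27.7 -22.8]
[[[0.93,0.35,-0.1],[0.03,-0.0,-1.0],60.0],[[0.87,0.48,-0.1],[0.03,-0.01,-1.0],60.0],[[0.8,0.6,-0.11],[0.02,-0.0,-1.0],60.0],[[0.705,0.7,-0.113],[0.014,-0.003,-0.393],60.0],[[0.189,0.211,-0.033],[-0.0,0.0,0.0],60.0]]
left [ 0. -0.  0.]
```

Emit:
apply_moves:
  targets:
    - [[0.93,0.35,-0.15],[0.03,0,-1.0],60]
    - [[0.87,0.48,-0.15],[0.03,0,-1.0],60]
    - [[0.8,0.6,-0.1],[0.02,0,-1.0],60]
    - [[0.6,0.6,-0.05],[0.02,0,-0.35],60]
    - [[0,0,0],[0,0,0],60]

```text
time_s: 11.85
tcp_pos: [0.5344, -0.0647, 0.2194]
eef_rot: [-179.2, -0.4, -56.6]
contact_force: [-0.5, -0.4, 0.8]
gripper_width: 0.059
```

```bash
python3 mv.py .525 -.0805 .17 -58 5 60 .04
python3 - <<'E'
from fit import *
d=cap("side"); crop(d,190,165,60,70,9,"k1s.png"); c=cap("top"); crop(c,270,160,80,70,9,"k1t.png")
E
```

```text
t 11.85 p [ 0.5344 -0.0647  0.2194] rpy [-179.21   -0.44  -56.56] F [-0.5 -0.4  0.8] M [0.031 0.136 0.02 ] w 59.0 j1,6 [14.1 19.3]
[[[0.145,0.327,0.934],[-0.1,-0.054,0.181],60.0],[[0.051,0.1,0.299],[0.0,-0.0,-0.0],60.0],[[-0.0,-0.0,-0.0],[0.0,-0.0,-0.0],60.0],[[-0.0,-0.0,-0.0],[0.0,-0.0,-0.0],60.0],[[-0.0,-0.0,-0.0],[0.0,-0.0,-0.0],60.0]]
left [0. 0. 0.]
```

View pics/k1s.png

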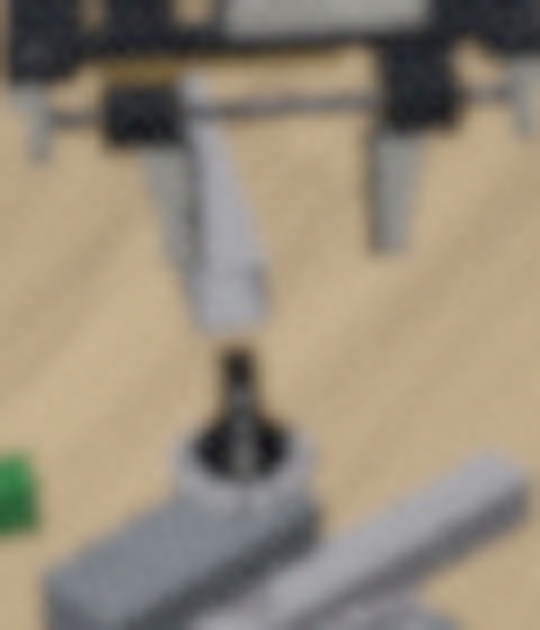

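View pics/k1t.png

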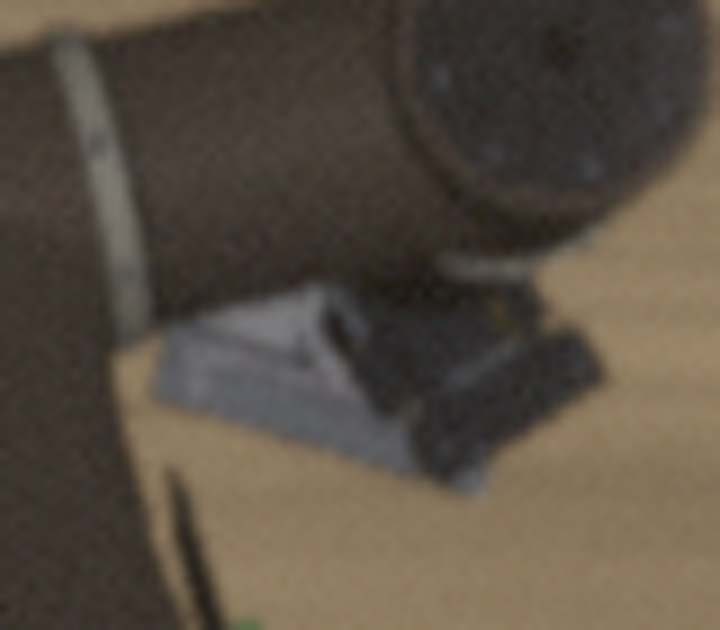

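Emit:
apply_moves:
  targets:
    - [[0.13,0.3,0.5],[-0.1,-0.05,0.18],60]
    - [[0.05,0.12,0.3],[0,0,0],60]
    - [[0,0,0],[0,0,0],50]

```text
time_s: 12.25
tcp_pos: [0.526, -0.0762, 0.185]
eef_rot: [180.0, -0.0, -58.1]
contact_force: [1.1, 0.3, -0.3]
gripper_width: 0.056
```

```bash
python3 mv.py .525 -.0805 .142 -58 3 45 .04
python3 - <<'E'
from fit import *
d=cap("side"); crop(d,190,165,60,70,9,"k2s.png")
E
```

```text
t 12.25 p [ 0.526  -0.0762  0.185 ] rpy [179.97  -0.   -58.09] F [ 1.1  0.3 -0.3] M [-0.036  0.09  -0.045] w 56.0 j1,6 [12.9 19. ]
[[[0.072,0.073,0.995],[0.003,-0.0,-0.012],45.0],[[0.006,0.006,0.08],[0.0,-0.0,0.0],45.0],[[0.0,-0.0,0.0],[0.0,-0.0,0.0],45.0]]
left [ 0. -0. -0.]
```

View pics/k2s.png

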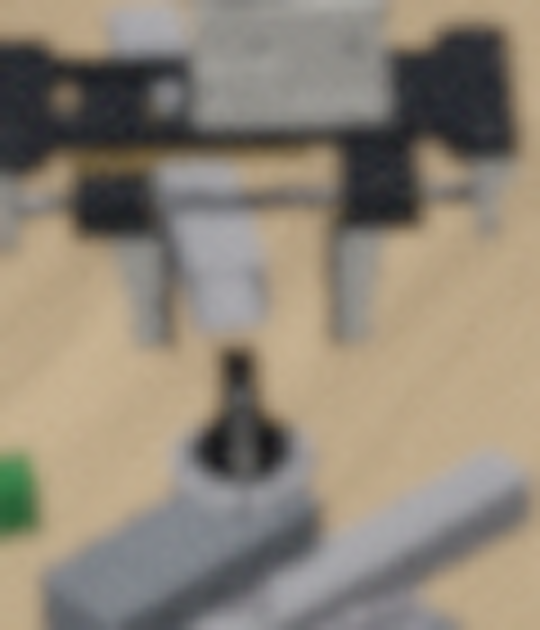

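Run:
```python
from fit import *
d=cap("side"); p=np.array([.526,-.0762,.168]); a=np.radians(-58.09); y=np.array([np.sin(a),-np.cos(a),0])
f=lambda P:((proj(d,P)-[189.5,164.5])*9-.5).round(0).tolist()
print(f([p+y*.028,p-y*.028,p])); print(f([[.5245,-.080,.151],[.525,-.0805,.119]]))
```

```text
[[170.0, 337.0], [322.0, 332.0], [246.0, 334.0]]
[[239.0, 375.0], [242.0, 445.0]]
```

Emit:
apply_moves:
  targets:
    - [[0.07,0.09,0.6],[0,0,0],45]
    - [[0,0.0,0.25],[0,0,0],40]
    - [[0,0,0],[0,0,0],30]
  squeeze: 12

```text
time_s: 12.65
tcp_pos: [0.5278, -0.0789, 0.1533]
eef_rot: [-179.8, -0.2, -57.9]
contact_force: [0.5, -0.8, 0.9]
gripper_width: 0.0365
```

```bash
python3 mv.py .525 -.0805 .142 -58 2 25 .04
python3 - <<'E'
from fit import *
d=cap("side"); crop(d,190,165,60,70,9,"k3s.png")
E
```

```text
t 12.65 p [ 0.5278 -0.0789  0.1533] rpy [-179.78   -0.18  -57.91] F [ 0.5 -0.8  0.9] M [-0.028  0.08  -0.013] w 36.5 j1,6 [12.6 19.4]
[[[-0.003,0.082,0.283],[-0.028,-0.022,0.011],25.0],[[-0.0,-0.0,-0.0],[0.0,-0.0,0.0],25.0]]
left [0. 0. 0.]
```

View pics/k3s.png

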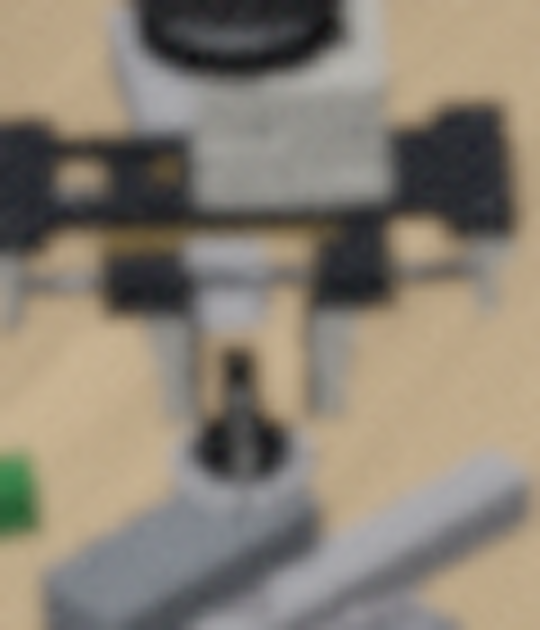

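Emit:
apply_moves:
  targets:
    - [[0,0.13,0.1],[-0.03,-0.02,0.0],36]
    - [[0,0.0,0.08],[0,0,0],34]

```text
time_s: 12.9
tcp_pos: [0.5245, -0.0813, 0.148]
eef_rot: [-179.9, -0.1, -57.9]
contact_force: [-0.5, -0.4, -0.1]
gripper_width: 0.0341
```

```bash
python3 mv.py .525 -.0805 .142 -58 2 25 .04
python3 - <<'E'
from fit import *
d=cap("side"); crop(d,190,165,60,70,9,"k4s.png")
E
```

```text
t 12.9 p [ 0.5245 -0.0813  0.148 ] rpy [-1.7989e+02 -9.0000e-02 -5.7850e+01] F [-0.5 -0.4 -0.1] M [-0.007  0.156 -0.011] w 34.1 j1,6 [12.4 19.7]
[[[-0.011,-0.021,0.151],[-0.013,-0.012,0.019],25.0],[[-0.0,-0.0,-0.0],[-0.0,0.0,-0.0],25.0]]
left [0. 0. 0.]
```

View pics/k4s.png

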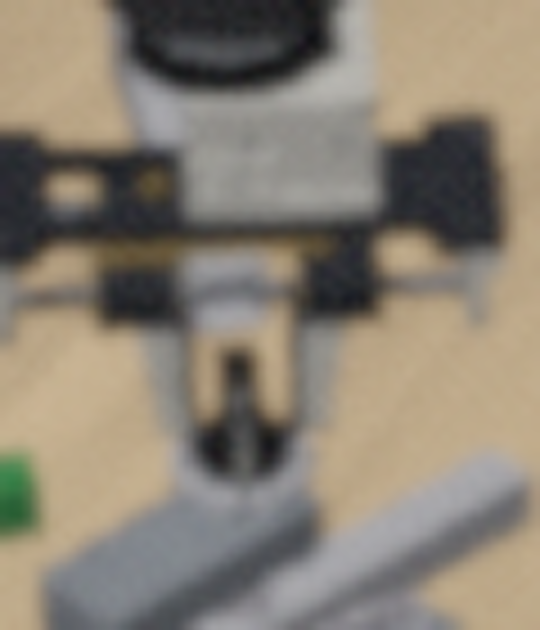

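Emit:
apply_moves:
  targets:
    - [[0,0.05,0.12],[0,0,0],30]
    - [[0,0.0,0.03],[0,0,0],22]
    - [[0,0,0],[0,0,0],12]
    - [[0,0,0],[0,0,0],10]
    - [[0,0,0],[0,0,0],10]

```text
time_s: 13.45
tcp_pos: [0.5235, -0.0823, 0.1419]
eef_rot: [-179.8, -0.1, -57.8]
contact_force: [0.0, -0.2, -1.3]
gripper_width: 0.0161
```

```bash
python3 mv.py .525 -.0805 .142 -58 2 25 .04
python3 - <<'E'
from fit import *
d=cap("side"); crop(d,190,165,60,70,9,"k5s.png")
E
```

```text
t 13.45 p [ 0.5235 -0.0823  0.1419] rpy [-1.7979e+02 -1.3000e-01 -5.7850e+01] F [ 0.  -0.2 -1.3] M [0.078 0.135 0.121] w 16.1 j1,6 [12.3 19.8]
[[[-0.017,-0.056,-0.001],[-0.026,-0.017,0.019],25.0],[[-0.0,-0.0,-0.0],[-0.0,0.0,-0.0],25.0]]
left [0. 0. 0.]
```

View pics/k5s.png

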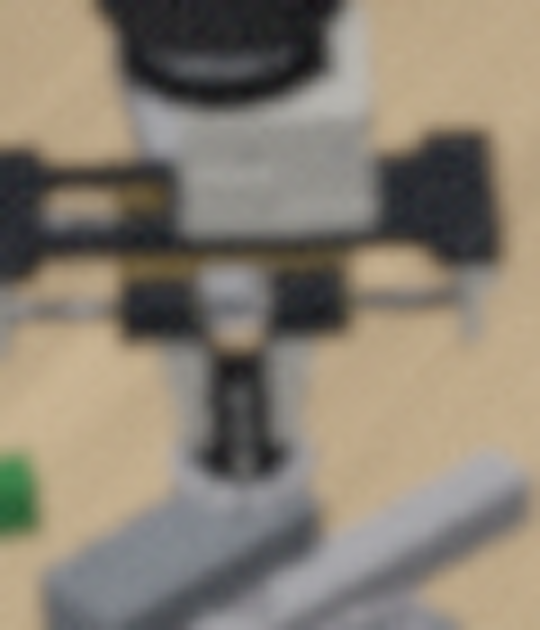

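Emit:
apply_moves:
  targets:
    - [[0,0,0.005],[0,0,0.4],8]
    - [[0,0,0.005],[0,0,0.7],8]
    - [[0,0,0.005],[0,0,0.7],8]
  squeeze: 30

```text
time_s: 13.8
tcp_pos: [0.5233, -0.0823, 0.1415]
eef_rot: [-179.8, -0.1, -72.6]
contact_force: [0.5, 0.0, -0.8]
gripper_width: 0.0157
```

```bash
cat > kn.py <<'E'
from h import *
s=r.get_state(); F=np.array(s["contact_force"]);R=np.radians(s["eef_rot"][2]); x=np.array([np.cos(R),np.sin(R)]);y=np.array([x[1],-x[0]])
print("t %.2f turned %.1f p"%(s["time_s"],(-57.85-s["eef_rot"][2])%360),np.round(np.array(s["tcp_pos"])*1e3,1),"rp",np.round(s["eef_rot"][:2],2),"Ftool %.1f %.1f Fz %.1f"%(F[:2]@x,F[:2]@y,F[2]),"M",np.round(s["moment"],3),"w %.1f"%(s["gripper_width"]*1e3),"j6 %.1f"%s["joints"][5])
E
python3 kn.py
```

```text
t 13.80 turned 14.8 p [523.3 -82.3 141.5] rp [-1.798e+02 -8.000e-02] Ftool 0.1 -0.5 Fz -0.8 M [0.005 0.128 0.054] w 15.7 j6 5.0
```

Emit:
apply_moves:
  targets:
    - [[0,0,0.005],[0,0,0.7],8]
    - [[0,0,0.005],[0,0,0.7],8]
    - [[0,0,0.005],[0,0,0.7],8]
    - [[0,0,0.005],[0,0,0.7],8]
    - [[0,0,0.005],[0,0,0.7],8]

```text
time_s: 14.3
tcp_pos: [0.523, -0.0823, 0.1405]
eef_rot: [-179.8, -0.0, -101.8]
contact_force: [-0.1, 0.3, -1.1]
gripper_width: 0.0159
```

```bash
python3 kn.py
```

```text
t 14.30 turned 43.9 p [523.  -82.3 140.5] rp [-179.83   -0.  ] Ftool -0.3 0.1 Fz -1.1 M [0.143 0.113 0.11 ] w 15.9 j6 -24.2
```

Emit:
apply_moves:
  targets:
    - [[0,0,0.005],[0,0,0.7],8]
    - [[0,0,0.005],[0,0,0.7],8]
    - [[0,0,0.005],[0,0,0.7],8]
    - [[0,0,0.005],[0,0,0.7],8]

```text
time_s: 14.7
tcp_pos: [0.5228, -0.0822, 0.1397]
eef_rot: [-179.9, 0.0, -125.1]
contact_force: [0.4, -0.6, 0.1]
gripper_width: 0.016
```

```bash
python3 kn.py
```

```text
t 14.70 turned 67.3 p [522.8 -82.2 139.7] rp [-1.7987e+02  4.0000e-02] Ftool 0.3 -0.7 Fz 0.1 M [0.281 0.062 0.078] w 16.0 j6 -47.5
```

Emit:
apply_moves:
  targets:
    - [[0,0,0.005],[0,0,0.7],8]
    - [[0,0,0.005],[0,0,0.7],8]
    - [[0,0,0.005],[0,0,0.7],8]
    - [[0,0,0.005],[0,0,0.7],8]
    - [[0,0,0.005],[0,0,0.7],8]

```text
time_s: 15.2
tcp_pos: [0.5226, -0.082, 0.1387]
eef_rot: [-179.9, 0.1, -154.3]
contact_force: [0.7, 0.9, -0.7]
gripper_width: 0.0158
```

```bash
python3 kn.py
```

```text
t 15.20 turned 96.4 p [522.6 -82.  138.7] rp [-1.7993e+02  7.0000e-02] Ftool -1.0 0.5 Fz -0.7 M [0.219 0.051 0.156] w 15.8 j6 -76.7
```

Emit:
apply_moves:
  targets:
    - [[0,0,0.005],[0,0,0.6],8]
    - [[0,0,0.005],[0,0,0.6],8]
    - [[0,0,0.005],[0,0,0.6],8]

```text
time_s: 15.5
tcp_pos: [0.5226, -0.0818, 0.1382]
eef_rot: [-180.0, 0.1, -169.3]
contact_force: [-0.5, 0.2, -0.8]
gripper_width: 0.0157
```

```bash
python3 kn.py
```

```text
t 15.50 turned 111.4 p [522.6 -81.8 138.2] rp [-1.7995e+02  9.0000e-02] Ftool 0.4 0.3 Fz -0.8 M [0.207 0.013 0.132] w 15.7 j6 -91.7
```

Emit:
apply_moves:
  targets:
    - [[0,0,0.005],[0,0,0.5],8]
    - [[0,0,0.005],[0,0,0.5],8]

```text
time_s: 15.7
tcp_pos: [0.5226, -0.0817, 0.1379]
eef_rot: [-180.0, 0.1, -177.7]
contact_force: [-0.3, -0.0, -0.4]
gripper_width: 0.0156
```

```bash
python3 kn.py
```

```text
t 15.70 turned 119.8 p [522.6 -81.7 137.9] rp [-1.7997e+02  9.0000e-02] Ftool 0.3 -0.0 Fz -0.4 M [ 0.191 -0.02   0.089] w 15.6 j6 -100.1
```

Emit:
apply_moves:
  targets:
    - [[0,0,0.005],[0,0,0.5],8]
    - [[0,0,0.005],[0,0,0.5],8]

```text
time_s: 15.9
tcp_pos: [0.5226, -0.0816, 0.1377]
eef_rot: [-180.0, 0.1, 174.0]
contact_force: [-0.6, 0.9, -0.4]
gripper_width: 0.0157
```

```bash
python3 kn.py
```

```text
t 15.90 turned 128.1 p [522.6 -81.6 137.7] rp [-1.7998e+02  9.0000e-02] Ftool 0.7 0.9 Fz -0.4 M [0.202 0.009 0.098] w 15.7 j6 -108.4
```

Emit:
apply_moves:
  targets:
    - [[0,0,0.005],[0,0,0.5],8]
    - [[0,0,0.005],[0,0,0.5],8]

```text
time_s: 16.1
tcp_pos: [0.5226, -0.0815, 0.1374]
eef_rot: [-180.0, 0.1, 165.7]
contact_force: [0.3, 0.5, -0.2]
gripper_width: 0.0161
```

```bash
python3 kn.py
```

```text
t 16.10 turned 136.5 p [522.6 -81.5 137.4] rp [-1.7999e+02  9.0000e-02] Ftool -0.2 0.5 Fz -0.2 M [0.118 0.035 0.064] w 16.1 j6 -116.8
```

Emit:
apply_moves:
  targets:
    - [[0,0,0.005],[0,0,0.5],8]
    - [[0,0,0.005],[0,0,0.5],8]

```text
time_s: 16.3
tcp_pos: [0.5226, -0.0814, 0.1371]
eef_rot: [180.0, 0.1, 157.4]
contact_force: [0.3, 0.9, -0.0]
gripper_width: 0.0156
```

```bash
python3 kn.py
```

```text
t 16.30 turned 144.8 p [522.6 -81.4 137.1] rp [1.7999e+02 9.0000e-02] Ftool 0.0 1.0 Fz -0.0 M [0.188 0.01  0.1  ] w 15.6 j6 -125.1
```

Emit:
apply_moves:
  targets:
    - [[0,0,0.005],[0,0,0.5],8]
    - [[0,0,0.005],[0,0,0.5],8]

```text
time_s: 16.5
tcp_pos: [0.5227, -0.0813, 0.1368]
eef_rot: [180.0, 0.1, 149.0]
contact_force: [0.3, 0.4, -0.4]
gripper_width: 0.0158
```

```bash
python3 kn.py
```

```text
t 16.50 turned 153.1 p [522.7 -81.3 136.8] rp [1.7997e+02 9.0000e-02] Ftool -0.1 0.5 Fz -0.4 M [ 0.135 -0.06   0.077] w 15.8 j6 -133.4
```

Emit:
apply_moves:
  targets:
    - [[0,0,0.005],[0,0,0.5],8]
    - [[0,0,0.005],[0,0,0.5],8]

```text
time_s: 16.7
tcp_pos: [0.5228, -0.0813, 0.1366]
eef_rot: [180.0, 0.1, 140.7]
contact_force: [0.5, -0.4, 0.1]
gripper_width: 0.0161
```

```bash
python3 kn.py
```

```text
t 16.70 turned 161.4 p [522.8 -81.3 136.6] rp [1.7996e+02 9.0000e-02] Ftool -0.7 0.0 Fz 0.1 M [0.108 0.003 0.027] w 16.1 j6 -141.8
```

Emit:
apply_moves:
  targets:
    - [[0,0,0.005],[0,0,0.5],8]
    - [[0,0,0.005],[0,0,0.5],8]

```text
time_s: 16.9
tcp_pos: [0.5228, -0.0812, 0.1363]
eef_rot: [179.9, 0.1, 132.4]
contact_force: [-0.4, -0.3, -0.9]
gripper_width: 0.0159
```

```bash
python3 kn.py
```

```text
t 16.90 turned 169.8 p [522.8 -81.2 136.3] rp [1.7995e+02 8.0000e-02] Ftool 0.0 -0.5 Fz -0.9 M [ 0.138 -0.01   0.189] w 15.9 j6 -150.1
```

```bash
cat > mm.py <<'E'
from h import *
m=[];t=[]
for i in range(4):
    d=r.capture("side"); s=r.get_state(); m.append(round(s["moment"][2],3)); t.append(round(s["joint_torque"][5],3))
print(m,np.mean(m).round(3),t)
E
python3 mm.py; python3 kn.py
```

```text
[np.float64(0.061), np.float64(-0.024), np.float64(-0.047), np.float64(-0.18)] -0.048 [np.float64(0.752), np.float64(-0.967), np.float64(-0.373), np.float64(-0.052)]
t 17.10 turned 169.5 p [522.8 -81.2 136.2] rp [1.7994e+02 8.0000e-02] Ftool 0.1 1.0 Fz 0.5 M [ 0.094 -0.009 -0.18 ] w 16.0 j6 -149.8
```

```bash
python3 mm.py; python3 mm.py
python3 - <<'E'
from fit import *
d=cap("side"); crop(d,190,165,60,70,9,"k6s.png")
E
```

```text
[np.float64(-0.122), np.float64(-0.112), np.float64(-0.046), np.float64(-0.085)] -0.091 [np.float64(0.069), np.float64(0.103), np.float64(0.105), np.float64(0.099)]
[np.float64(-0.057), np.float64(-0.055), np.float64(-0.008), np.float64(-0.059)] -0.045 [np.float64(0.09), np.float64(0.083), np.float64(0.077), np.float64(0.073)]
```

View pics/k6s.png

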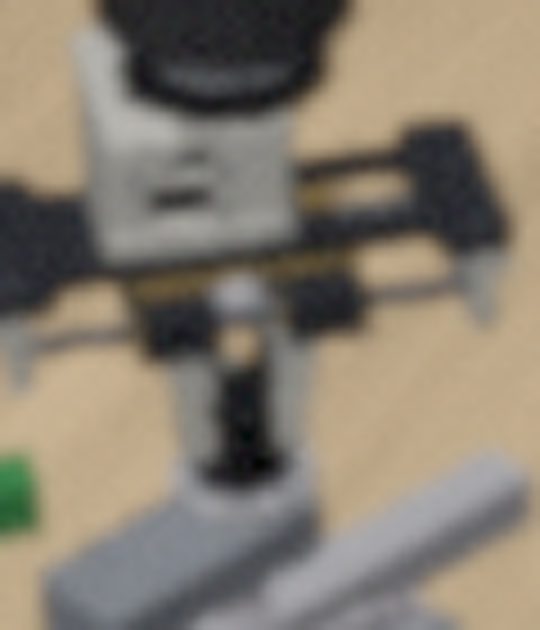

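Emit:
apply_moves:
  targets:
    - [[0,0,0.005],[0,0,0.5],8]
    - [[0,0,0.005],[0,0,0.5],8]

```text
time_s: 17.75
tcp_pos: [0.5229, -0.0812, 0.136]
eef_rot: [179.9, 0.1, 124.4]
contact_force: [0.2, 0.5, -0.3]
gripper_width: 0.0163
```

```bash
python3 kn.py
```

```text
t 17.75 turned 177.7 p [522.9 -81.2 136. ] rp [1.7993e+02 9.0000e-02] Ftool 0.3 0.4 Fz -0.3 M [0.27  0.065 0.074] w 16.3 j6 -158.1
```

Emit:
apply_moves:
  targets:
    - [[0,0,0.005],[0,0,0.5],8]

```text
time_s: 17.85
tcp_pos: [0.523, -0.0812, 0.1359]
eef_rot: [179.9, 0.1, 120.3]
contact_force: [0.2, 0.7, 1.0]
gripper_width: 0.0162
```

```bash
python3 kn.py
```

```text
t 17.85 turned 181.9 p [523.  -81.2 135.9] rp [1.7992e+02 9.0000e-02] Ftool 0.5 0.6 Fz 1.0 M [0.254 0.112 0.104] w 16.2 j6 -162.2
```

Emit:
apply_moves:
  targets:
    - [[0,0,0.005],[0,0,0.5],8]

```text
time_s: 17.95
tcp_pos: [0.523, -0.0811, 0.1357]
eef_rot: [179.9, 0.1, 116.2]
contact_force: [-0.2, 2.0, -0.4]
gripper_width: 0.0157
```

```bash
python3 kn.py
```

```text
t 17.95 turned 186.0 p [523.  -81.1 135.7] rp [1.7991e+02 8.0000e-02] Ftool 1.9 0.7 Fz -0.4 M [0.195 0.095 0.119] w 15.7 j6 -166.4
```

Emit:
apply_moves:
  targets:
    - [[0,0,0],[0,0,0],20]
    - [[0,0,0],[0,0,0],45]
    - [[0,0,0],[0,0,0],60]
    - [[0,0,-0.4],[0,0,0],60]
    - [[0,0,-0.7],[0,0,0],60]

```text
time_s: 18.45
tcp_pos: [0.5203, -0.0816, 0.177]
eef_rot: [-179.7, -0.1, 116.5]
contact_force: [0.3, 0.0, 0.6]
gripper_width: 0.0466
```

Emit:
apply_moves:
  targets:
    - [[0,0,-0.1],[0,0,-1],60]
    - [[0,0,0],[0,0,-1],60]
    - [[0,0,0],[0,0,-1],60]
    - [[0,0,0],[0,0,-1],60]
    - [[0,0,0],[0,0,-1],60]

```text
time_s: 18.95
tcp_pos: [0.5224, -0.0818, 0.1857]
eef_rot: [-179.9, 0.1, 158.3]
contact_force: [0.8, 0.2, 0.5]
gripper_width: 0.06
```

```bash
python3 kn.py
python3 - <<'E'
from fit import *
d=cap("side"); crop(d,190,165,60,70,9,"k7s.png")
E
```

```text
t 18.95 turned 143.9 p [522.4 -81.8 185.7] rp [-1.7994e+02  9.0000e-02] Ftool -0.6 0.5 Fz 0.5 M [-0.057  0.016 -0.022] w 60.0 j6 -124.2
```

View pics/k7s.png

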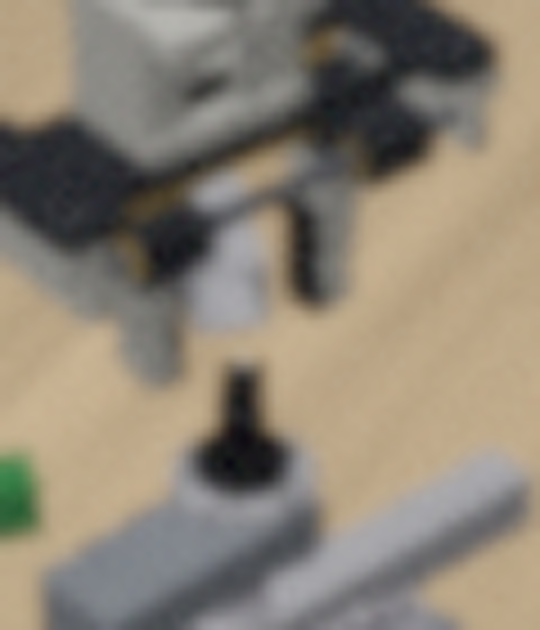

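Emit:
apply_moves:
  targets:
    - [[0,0,0],[0,0,-1],60]
    - [[0,0,0],[0,0,-1],60]
    - [[0,0,0],[0,0,-1],60]
    - [[0,0,0],[0,0,-1],60]
    - [[0,0,0],[0,0,-1],60]

```text
time_s: 19.5
tcp_pos: [0.5221, -0.082, 0.1856]
eef_rot: [-179.9, 0.0, -160.7]
contact_force: [-0.8, 0.2, 0.8]
gripper_width: 0.0602
```

Emit:
apply_moves:
  targets:
    - [[0,0,0],[0,0,-1],60]
    - [[0,0,0],[0,0,-1],60]
    - [[0,0,0],[0,0,-1],60]
    - [[0,0,0],[0,0,-1],60]
    - [[0,0,0],[0,0,-1],60]

```text
time_s: 20.0
tcp_pos: [0.5217, -0.0823, 0.1854]
eef_rot: [-179.9, -0.1, -119.7]
contact_force: [0.1, -0.3, 0.2]
gripper_width: 0.0602
```

Emit:
apply_moves:
  targets:
    - [[0,0,0],[0,0,-1],60]
    - [[0,0,0],[0,0,-1],60]
    - [[0,0,0],[0,0,-1],60]
    - [[0,0,0],[0,0,-1],60]
    - [[0,0,0],[0,0,-1],50]

```text
time_s: 20.5
tcp_pos: [0.5213, -0.0825, 0.1851]
eef_rot: [179.9, -0.1, -78.6]
contact_force: [0.0, 0.0, 0.3]
gripper_width: 0.0564
```

```bash
python3 kn.py;python3 mv.py .5232 -.0817 .165 -63.8 3 36
```

```text
t 20.50 turned 20.8 p [521.3 -82.5 185.1] rp [ 1.7993e+02 -1.2000e-01] Ftool 0.0 -0.0 Fz 0.3 M [0.032 0.178 0.038] w 56.4 j6 -1.1
t 20.5 p [ 0.5213 -0.0825  0.1851] rpy [ 1.7993e+02 -1.2000e-01 -7.8600e+01] F [0.  0.  0.3] M [0.032 0.178 0.038] w 56.4 j1,6 [12.4 -1.1]
[[[-0.011,-0.05,0.503],[0.01,-0.01,-1.0],36.0],[[0.0,0.0,-0.0],[0.0,-0.0,-0.85],36.0],[[0.0,0.0,-0.0],[0.001,-0.004,-0.0],36.0]]
left [ 0. -0.  0.]
```

Emit:
apply_moves:
  targets:
    - [[-0.01,-0.05,0.2],[0,0,-1],45]
    - [[0,0,0.3],[0,0,-0.8],36]
    - [[0,0,0.3],[0,0,0],36]
    - [[0,0,0],[0,0,0],36]

```text
time_s: 20.9
tcp_pos: [0.5234, -0.0819, 0.1522]
eef_rot: [179.9, -0.1, -64.0]
contact_force: [-0.8, -0.6, 0.2]
gripper_width: 0.0361
```

```bash
python3 mv.py .5232 -.0817 .136 -63.8 3 36
```

```text
t 20.9 p [ 0.5234 -0.0819  0.1522] rpy [ 1.7995e+02 -1.1000e-01 -6.4040e+01] F [-0.8 -0.6  0.2] M [-0.02   0.222  0.007] w 36.1 j1,6 [12.4 13.4]
[[[-0.007,0.002,0.405],[0.007,-0.014,-0.029],36.0],[[0.0,-0.0,0.0],[-0.0,-0.0,-0.0],36.0],[[0.0,-0.0,0.0],[-0.0,-0.0,-0.0],36.0]]
left [ 0. -0. -0.]
```

Emit:
apply_moves:
  targets:
    - [[0,0,0.3],[0,0,-0.03],36]
    - [[0,0,0.05],[0,0,0],25]
    - [[0,0,0],[0,0,0],12]
    - [[0,0,0],[0,0,0],8]
    - [[0,0,0],[0,0,0],8]

```text
time_s: 21.4
tcp_pos: [0.5235, -0.082, 0.1374]
eef_rot: [179.9, -0.1, -64.2]
contact_force: [0.2, 0.0, -2.5]
gripper_width: 0.016
```

```bash
sed -i 's/-57.85-/-63.8-/' kn.py; python3 kn.py
```

```text
t 21.40 turned 0.4 p [523.5 -82.  137.4] rp [ 1.7992e+02 -1.3000e-01] Ftool 0.1 -0.2 Fz -2.5 M [-0.098  0.023  0.072] w 16.0 j6 13.2
```

Emit:
apply_moves:
  targets:
    - [[0,0,0.005],[0,0,0.4],8]
    - [[0,0,0.005],[0,0,0.4],8]

```text
time_s: 21.6
tcp_pos: [0.5235, -0.0821, 0.1372]
eef_rot: [179.9, -0.1, -70.8]
contact_force: [0.2, 0.3, -1.6]
gripper_width: 0.0157
```

```bash
python3 kn.py
```

```text
t 21.60 turned 7.0 p [523.5 -82.1 137.2] rp [ 1.7994e+02 -1.4000e-01] Ftool -0.2 -0.3 Fz -1.6 M [-0.16   0.174  0.247] w 15.7 j6 6.7
```

Emit:
apply_moves:
  targets:
    - [[0,0,0.005],[0,0,0.4],8]
    - [[0,0,0.005],[0,0,0.4],8]

```text
time_s: 21.8
tcp_pos: [0.5234, -0.0821, 0.1372]
eef_rot: [180.0, -0.2, -77.5]
contact_force: [-0.9, 0.3, -1.2]
gripper_width: 0.0159
```

```bash
python3 kn.py
```

```text
t 21.80 turned 13.7 p [523.4 -82.1 137.2] rp [ 1.7997e+02 -1.5000e-01] Ftool -0.5 0.8 Fz -1.2 M [0.001 0.137 0.173] w 15.9 j6 0.0
```

Emit:
apply_moves:
  targets:
    - [[0,0,0.005],[0,0,0.4],8]

```text
time_s: 21.9
tcp_pos: [0.5234, -0.0821, 0.1372]
eef_rot: [180.0, -0.2, -80.8]
contact_force: [-0.5, -0.6, -2.2]
gripper_width: 0.016
```

```bash
python3 kn.py
```

```text
t 21.90 turned 17.0 p [523.4 -82.1 137.2] rp [ 1.7999e+02 -1.5000e-01] Ftool 0.5 0.6 Fz -2.2 M [-0.046  0.128  0.09 ] w 16.0 j6 -3.3
```

Emit:
apply_moves:
  targets:
    - [[0,0,0.005],[0,0,0.4],8]

```text
time_s: 22.0
tcp_pos: [0.5234, -0.0821, 0.1372]
eef_rot: [-180.0, -0.2, -84.2]
contact_force: [-0.5, -0.5, -1.2]
gripper_width: 0.0158
```

```bash
python3 kn.py
```

```text
t 22.00 turned 20.4 p [523.4 -82.1 137.2] rp [-1.7999e+02 -1.5000e-01] Ftool 0.4 0.5 Fz -1.2 M [-0.098  0.17   0.004] w 15.8 j6 -6.7
```

Emit:
apply_moves:
  targets:
    - [[0,0,0.005],[0,0,0.4],8]

```text
time_s: 22.1
tcp_pos: [0.5233, -0.0821, 0.1372]
eef_rot: [-180.0, -0.1, -87.5]
contact_force: [-0.5, 0.4, -0.8]
gripper_width: 0.0157
```

```bash
python3 kn.py
```

```text
t 22.10 turned 23.7 p [523.3 -82.1 137.2] rp [-1.7997e+02 -1.5000e-01] Ftool -0.4 0.5 Fz -0.8 M [-0.023  0.163  0.069] w 15.7 j6 -10.0
```

Emit:
apply_moves:
  targets:
    - [[0,0,0],[0,0,0.35],8]

```text
time_s: 22.2
tcp_pos: [0.5232, -0.0821, 0.1372]
eef_rot: [-180.0, -0.1, -90.5]
contact_force: [-0.1, -0.3, -3.1]
gripper_width: 0.016
```

```bash
python3 kn.py
```

```text
t 22.20 turned 26.7 p [523.2 -82.1 137.2] rp [-1.7996e+02 -1.4000e-01] Ftool 0.3 0.1 Fz -3.1 M [-0.109 -0.09   0.095] w 16.0 j6 -13.0
```

The torque peaked near 0.2, fell to about 0, and is climbing again, and the knob no longer sinks. That reads as one click. I'll release and check the marks.

Emit:
apply_moves:
  targets:
    - [[0,0,0],[0,0,0],20]
    - [[0,0,0],[0,0,0],40]
    - [[0,0,0],[0,0,0],60]
    - [[0,0,-0.4],[0,0,0],60]
    - [[0,0,-1.0],[0,0,0],60]

```text
time_s: 22.7
tcp_pos: [0.5206, -0.0821, 0.1905]
eef_rot: [179.6, -0.2, -90.3]
contact_force: [0.7, -0.3, -0.3]
gripper_width: 0.0466
```

```bash
python3 kn.py
python3 - <<'E'
from fit import *
d=cap("side"); crop(d,190,190,60,50,12,"k8s.png")
E
python3 mv.py .45 .15 .24 -90 5 60 .04
```

```text
t 22.70 turned 26.5 p [520.6 -82.1 190.5] rp [ 1.7958e+02 -1.7000e-01] Ftool 0.3 -0.7 Fz -0.3 M [ 0.022 -0.086 -0.016] w 46.6 j6 -12.8
t 22.75 p [ 0.5247 -0.0823  0.1991] rpy [-179.76   -0.2   -90.23] F [3.2 0.7 8. ] M [-0.021 -0.589  0.03 ] w 50.8 j1,6 [ 12.4 -12.8]
[[[-0.94,0.31,-0.17],[-0.03,-0.025,-0.028],60.0],[[-0.94,0.3,-0.17],[-0.0,-0.0,-0.0],60.0],[[-0.94,0.3,-0.16],[-0.0,-0.0,-0.0],60.0],[[-0.94,0.3,-0.17],[-0.0,-0.0,-0.0],60.0],[[-0.94,0.3,-0.16],[-0.0,-0.0,-0.0],60.0]]
left [-0.014  0.044  0.008]
```

View pics/k8s.png

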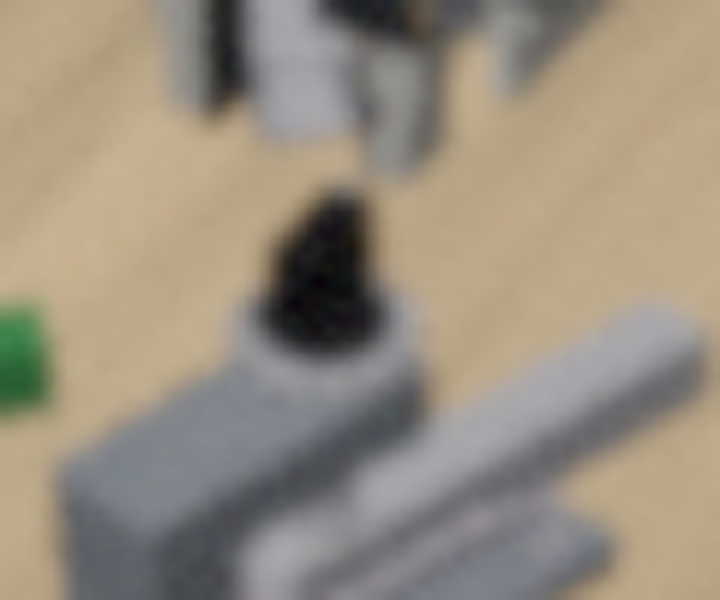

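Emit:
apply_moves:
  targets:
    - [[-0.5,0.2,-0.4],[0,0,0],60]
    - [[-1.0,0.3,-0.3],[0,0,0],60]
    - [[-1.0,0.2,0],[0,0,0],60]
    - [[-1,0.2,0],[0,0,0],60]
    - [[-1,0.2,0],[0,0,0],60]

```text
time_s: 23.25
tcp_pos: [0.4831, 0.1003, 0.2321]
eef_rot: [-179.2, -0.0, -90.4]
contact_force: [1.2, 0.8, -0.2]
gripper_width: 0.0599
```

Emit:
apply_moves:
  targets:
    - [[-1,0.2,0],[0,0,0],60]
    - [[-1.0,0.2,0],[0,0,0],60]
    - [[-0.5,0,0],[0,0,0],60]
    - [[0,0,0],[0,0,0],60]

```text
time_s: 23.65
tcp_pos: [0.4662, 0.2092, 0.2339]
eef_rot: [-178.9, 0.2, -89.9]
contact_force: [-0.9, -0.6, 0.4]
gripper_width: 0.0597
```

```bash
python3 kn.py
python3 - <<'E'
from fit import *
import pickle
c=cap("top"); cv2.imwrite("pics/full.png",c["img"])
ims=[c["img"].astype(float)]
for i in range(5): ims.append(cap("top")["img"].astype(float))
c["img"]=np.mean(ims,0).astype(np.uint8); crop(c,292,178,36,30,20,"k9t.png")
ds=[cap("side") for i in range(4)]; d=ds[0]; d["img"]=np.mean([x["img"].astype(float) for x in ds],0).astype(np.uint8)
pickle.dump((c,d),open("c9.pkl","wb")); crop(d,198,195,36,30,20,"k9s.png")
E
```

```text
t 23.65 turned 26.1 p [466.2 209.2 233.9] rp [-178.93    0.2 ] Ftool 0.6 0.9 Fz 0.4 M [-0.099  0.128  0.019] w 59.7 j6 -47.0
```

View pics/k9t.png

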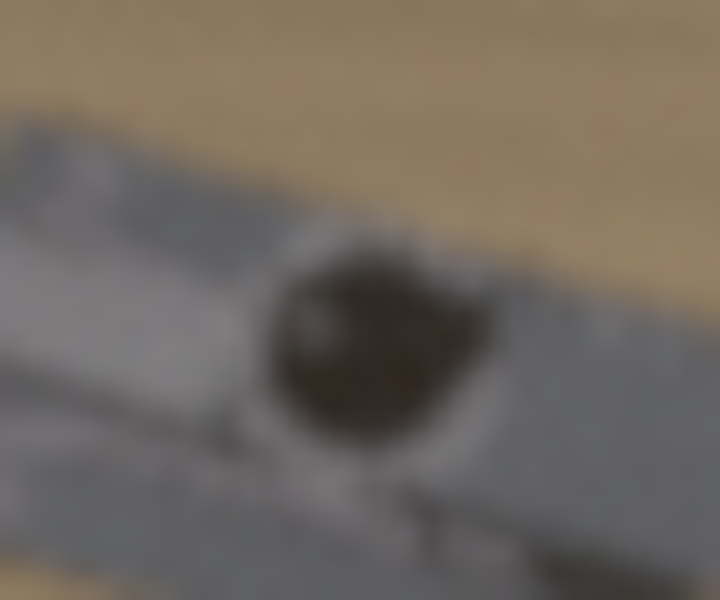

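View pics/k9s.png

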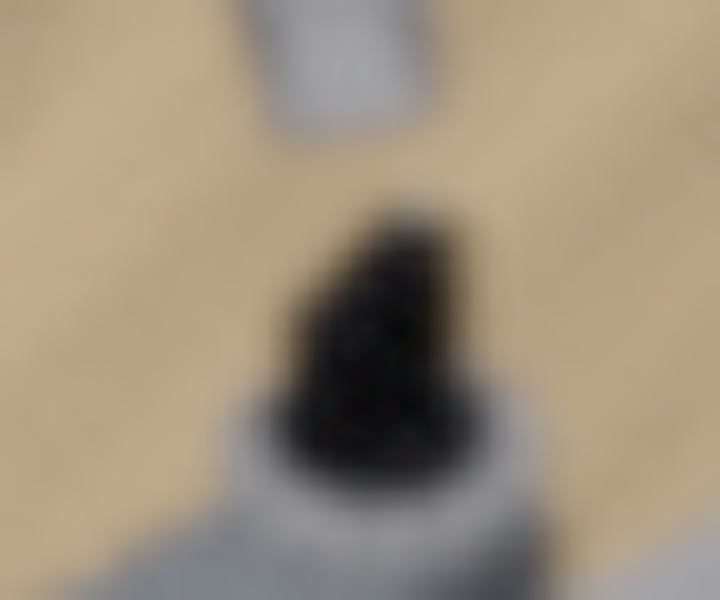

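View pics/full.png

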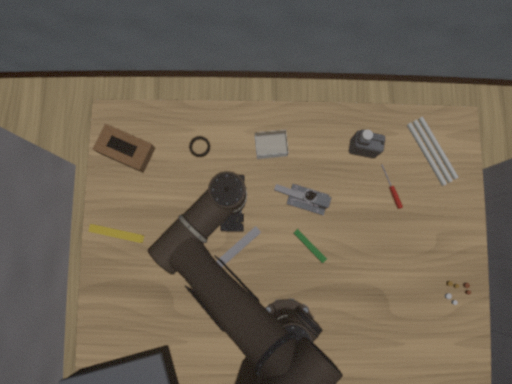

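Run:
```python
from fit import *
import pickle
c0,d0=pickle.load(open("c0.pkl","rb")); c9,d9=pickle.load(open("c9.pkl","rb"))
ax=np.array([.5245,-.0802])
def unwrap(c,zt,nm):
    rows=[]
    A=np.arange(-180,180,1.)
    R=np.arange(0,36,.5)
    P=np.array([[ax[0]+q/1e3*np.cos(np.radians(a)),ax[1]+q/1e3*np.sin(np.radians(a)),zt] for q in R for a in A])
    uv=proj(c,P).astype(np.float32).reshape(len(R),len(A),2)
    im=cv2.remap(c["img"],uv[...,0],uv[...,1],cv2.INTER_CUBIC)
    return cv2.resize(im,(720,288),interpolation=cv2.INTER_LINEAR)
a=unwrap(c0,.105,"");b=unwrap(c9,.099,"")
for i in (a,b):
    for k in range(-180,180,30): cv2.putText(i,str(k),((k+180)*2,280),0,.35,(0,255,255),1)
cv2.imwrite("pics/uw.png",np.clip(np.vstack([a,b]).astype(float)*1.6,0,255).astype(np.uint8))
print(proj(c9,[ax[0],ax[1],.113]),(proj(c9,[ax[0],ax[1],.113])-[291.5,177.5])*20)
```

```text
[[309.89205018 194.98347968]] [[367.8410036  349.66959361]]
```

View pics/uw.png

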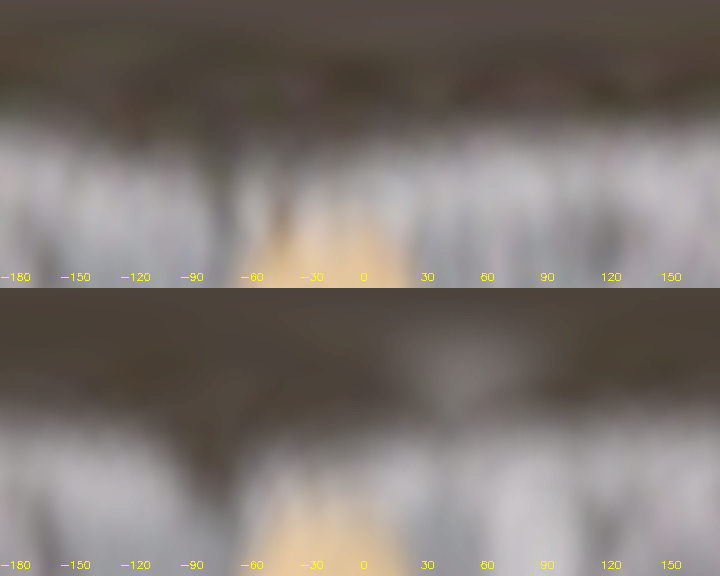

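The collar tick isn't resolvable at about 4 mm/px. My estimated slip is about 20°, from torque and sink, which is close to the edge of one click (22°). I'll regrip and add about 9°, which sits safely between one and two clicks.

```bash
python3 mv.py .5233 -.0820 .19 -90.4 5 50 .045
```

```text
t 24.15 p [0.4664 0.206  0.2337] rpy [-1.7897e+02  1.6000e-01 -9.0210e+01] F [-0.5  0.4 -0.1] M [-0.012  0.149 -0.029] w 60.1 j1,6 [ 46.4 -46.9]
[[[1.0,-0.2,0.15],[-0.129,0.02,0.024],50.0],[[1.0,-0.2,0.15],[0.0,0.0,0.0],50.0],[[1.0,-0.21,0.15],[0.0,0.0,0.0],50.0],[[1.0,-0.2,0.15],[0.0,0.0,0.0],50.0],[[1.0,-0.21,0.15],[0.0,0.0,0.0],50.0]]
left [ 0.017 -0.088 -0.014]
```

Emit:
apply_moves:
  targets:
    - [[1.0,-0.2,0.1],[-0.13,0,0],60]
    - [[1.0,-0.2,0.1],[0,0,0],60]
    - [[1.0,-0.2,0.1],[0,0,0],60]
    - [[1.0,-0.2,0.1],[0,0,0],50]
    - [[1.0,-0.2,0.1],[0,0,0],50]

```text
time_s: 24.65
tcp_pos: [0.5079, 0.0031, 0.2138]
eef_rot: [-179.9, 0.3, -89.8]
contact_force: [1.5, 0.3, -0.5]
gripper_width: 0.0515
```

```bash
python3 mv.py .5233 -.0820 .19 -90.4 4 50 .04
```

```text
t 24.65 p [0.5079 0.0031 0.2138] rpy [-179.85    0.28  -89.79] F [ 1.5  0.3 -0.5] M [ 0.071 -0.04   0.012] w 51.5 j1,6 [ 22.4 -22.1]
[[[0.95,-0.17,0.26],[-0.018,0.035,0.077],50.0],[[0.948,-0.177,0.266],[-0.0,-0.0,-0.0],50.0],[[0.23,-0.043,0.065],[-0.0,-0.0,-0.0],50.0],[[-0.0,0.0,-0.0],[-0.0,-0.0,-0.0],50.0]]
left [-0.  0.  0.]
```

Emit:
apply_moves:
  targets:
    - [[0.9,-0.17,0.1],[-0.02,0.03,0.08],50]
    - [[0.75,-0.17,0.1],[0,0,0],50]
    - [[0.15,0,0.1],[0,0,0],45]
    - [[0,0,0],[0,0,0],40]

```text
time_s: 25.05
tcp_pos: [0.5211, -0.0775, 0.2005]
eef_rot: [179.9, 0.0, -90.9]
contact_force: [0.3, 0.8, -0.2]
gripper_width: 0.0422
```

```bash
python3 mv.py .5233 -.0820 .16 -90.4 2 36 .04
```

```text
t 25.05 p [ 0.5211 -0.0775  0.2005] rpy [179.92   0.   -90.87] F [ 0.3  0.8 -0.2] M [0.029 0.128 0.047] w 42.2 j1,6 [ 12.9 -13.7]
[[[0.108,-0.058,0.992],[0.009,0.0,-0.059],36.0],[[0.003,-0.001,0.02],[0.0,0.0,0.0],36.0]]
left [ 0.  0. -0.]
```

Emit:
apply_moves:
  targets:
    - [[0.09,-0.055,0.5],[0,0,-0.05],40]
    - [[0,0,0.3],[0,0,0],40]
    - [[0,0,0],[0,0,0],36]

```text
time_s: 25.35
tcp_pos: [0.5235, -0.0801, 0.1685]
eef_rot: [-180.0, 0.0, -90.5]
contact_force: [-1.2, -0.6, 0.0]
gripper_width: 0.0377
```

```bash
python3 mv.py .5233 -.0820 .1365 -90.4 2 36 .04
```

```text
t 25.35 p [ 0.5235 -0.0801  0.1685] rpy [-1.7997e+02  2.0000e-02 -9.0480e+01] F [-1.2 -0.6  0. ] M [0.046 0.17  0.043] w 37.7 j1,6 [ 12.5 -13. ]
[[[0.048,0.004,0.799],[-0.004,0.003,-0.009],36.0],[[0.0,0.0,0.0],[0.0,-0.0,-0.0],36.0]]
left [-0. -0. -0.]
```

Emit:
apply_moves:
  targets:
    - [[0.05,0,0.5],[0,0,0],36]
    - [[0,0,0.2],[0,0,0],34]
    - [[0,0,0],[0,0,0],30]

```text
time_s: 25.65
tcp_pos: [0.5245, -0.08, 0.1417]
eef_rot: [-179.8, 0.0, -90.3]
contact_force: [0.2, 0.2, -0.5]
gripper_width: 0.0313
```

```bash
python3 kn.py
```

```text
t 25.65 turned 26.5 p [524.5 -80.  141.7] rp [-1.7985e+02  1.0000e-02] Ftool -0.2 -0.2 Fz -0.5 M [-0.056  0.167 -0.036] w 31.3 j6 -12.9
```

Emit:
apply_moves:
  targets:
    - [[0.05,0.03,0.1],[-0.02,0,0],25]
    - [[0,0,0],[0,0,0],15]
    - [[0,0,0],[0,0,0],8]
    - [[0,0,0],[0,0,0],8]

```text
time_s: 26.05
tcp_pos: [0.5234, -0.0813, 0.1395]
eef_rot: [-180.0, 0.0, -90.2]
contact_force: [0.9, -0.3, -4.8]
gripper_width: 0.0159
```

```bash
python3 kn.py
```

```text
t 26.05 turned 26.4 p [523.4 -81.3 139.5] rp [-179.97    0.  ] Ftool 0.3 -0.9 Fz -4.8 M [-0.134 -0.036  0.076] w 15.9 j6 -12.6
```

Emit:
apply_moves:
  targets:
    - [[0,0,0],[0,0,0.35],8]

```text
time_s: 26.15
tcp_pos: [0.5233, -0.0813, 0.1395]
eef_rot: [-180.0, 0.0, -93.0]
contact_force: [-0.2, -1.0, -3.7]
gripper_width: 0.0164
```

```bash
python3 kn.py
```

```text
t 26.15 turned 29.2 p [523.3 -81.3 139.5] rp [-1.7997e+02  1.0000e-02] Ftool 1.0 0.2 Fz -3.7 M [-0.202 -0.172  0.242] w 16.4 j6 -15.4
```

Emit:
apply_moves:
  targets:
    - [[0,0,0],[0,0,0.35],8]

```text
time_s: 26.25
tcp_pos: [0.5233, -0.0814, 0.1394]
eef_rot: [-180.0, 0.0, -95.9]
contact_force: [0.8, -0.3, -3.8]
gripper_width: 0.0159
```

```bash
python3 kn.py
```

```text
t 26.25 turned 32.1 p [523.3 -81.4 139.4] rp [-1.7996e+02  1.0000e-02] Ftool 0.3 -0.8 Fz -3.8 M [-0.213 -0.116  0.314] w 15.9 j6 -18.3
```

Torque is climbing towards the second peak (about 0.2 or more), with no sinking. That is one full click and part of a second, so I'm stopping here and letting go.

Emit:
apply_moves:
  targets:
    - [[0,0,0],[0,0,0],20]
    - [[0,0,0],[0,0,0],40]
    - [[0,0,0],[0,0,0],60]
    - [[0,0,-0.4],[0,0,0],60]
    - [[0,0,-1.0],[0,0,0],60]

```text
time_s: 26.75
tcp_pos: [0.5211, -0.0816, 0.1927]
eef_rot: [179.6, -0.1, -95.8]
contact_force: [2.4, 0.3, 0.3]
gripper_width: 0.0462
```

```bash
python3 kn.py
```

```text
t 26.75 turned 32.0 p [521.1 -81.6 192.7] rp [ 1.7962e+02 -6.0000e-02] Ftool -0.5 -2.4 Fz 0.3 M [ 0.053 -0.104  0.066] w 46.2 j6 -18.2
```

Emit:
apply_moves:
  targets:
    - [[-0.4,0.1,-0.6],[0,0,0],60]
    - [[-1.0,0.2,-0.2],[0,0,0],60]
    - [[-1.0,0.2,0],[0,0,0],60]
    - [[-1,0.2,0],[0,0,0],60]
    - [[-1,0.2,0],[0,0,0],60]

```text
time_s: 27.25
tcp_pos: [0.5063, 0.0992, 0.2338]
eef_rot: [-179.7, 0.2, -96.0]
contact_force: [1.0, -0.6, 0.3]
gripper_width: 0.0604
```

Emit:
apply_moves:
  targets:
    - [[-1,0.2,0],[0,0,0],60]
    - [[-1.0,0.2,0],[0,0,0],60]
    - [[-0.5,0,0],[0,0,0],60]
    - [[0,0,0],[0,0,0],60]

```text
time_s: 27.65
tcp_pos: [0.4999, 0.2092, 0.2359]
eef_rot: [-179.5, 0.3, -95.5]
contact_force: [-0.2, -0.4, -1.1]
gripper_width: 0.0599
```

```bash
python3 kn.py; python3 look.py l9
python3 - <<'E'
from fit import *
import pickle
cs=[cap("top") for i in range(6)]; c=cs[0]; cv2.imwrite("pics/full2.png",c["img"]); c["img"]=np.mean([x["img"].astype(float) for x in cs],0).astype(np.uint8)
ds=[cap("side") for i in range(6)]; d=ds[0]; d["img"]=np.mean([x["img"].astype(float) for x in ds],0).astype(np.uint8)
pickle.dump((c,d),open("c10.pkl","wb"))
c0,d0=pickle.load(open("c9.pkl","rb"))
f=lambda x,u,v:cv2.resize(x["img"][v:v+30,u:u+36],None,fx=11,fy=11,interpolation=cv2.INTER_CUBIC)
cv2.imwrite("pics/ka.png",np.vstack([np.hstack([f(c0,292,178),f(c,292,178)]),np.hstack([f(d0,198,195),f(d,198,195)])])[:600])
E
```

```text
t 27.65 turned 31.7 p [499.9 209.2 235.9] rp [-179.48    0.34] Ftool 0.4 0.1 Fz -1.1 M [-0.067  0.147  0.104] w 59.9 j6 -49.1
```

View pics/ka.png

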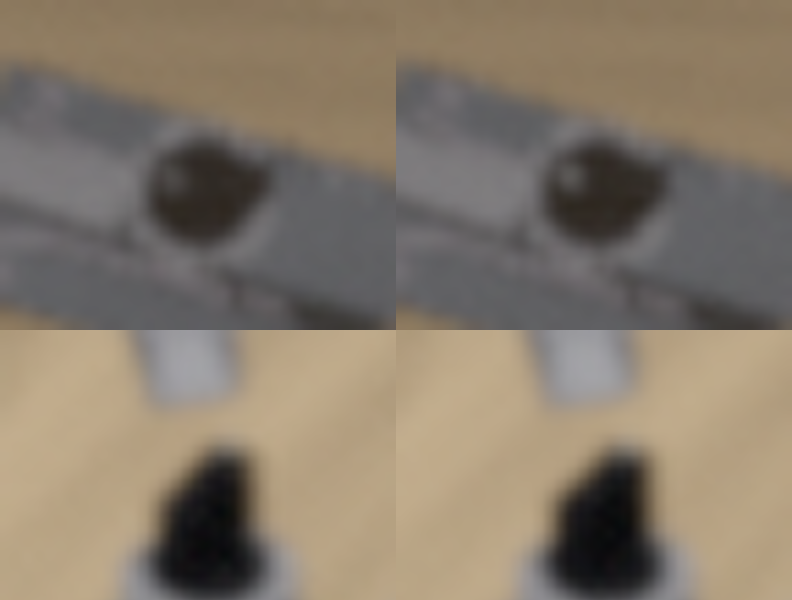

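View pics/l9.png

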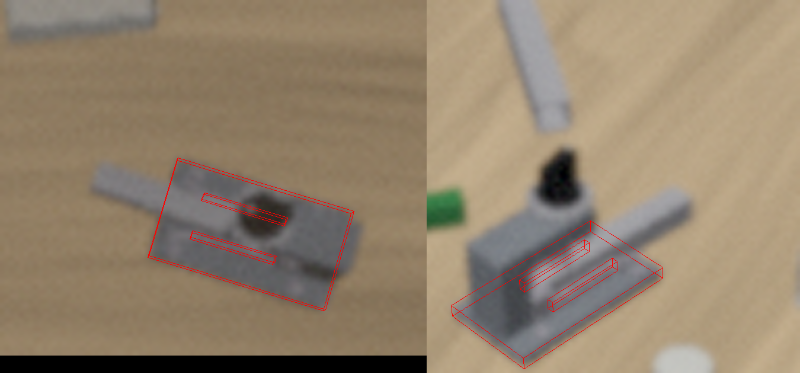

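Run:
```python
from fit import *
import pickle
c,d=pickle.load(open("c10.pkl","rb")); k=np.array([.5245,-.0802,np.radians(-16.3)])
B=[box(-12.5,12.5,-30,140,12,37)]
over(c,B,k,(262,172,40,36),10,"x.png");a=cv2.imread("pics/x.png");over(d,B,k,(225,190,40,36),10,"x.png")
cv2.imwrite("pics/home.png",np.hstack([a,cv2.imread("pics/x.png")]))
c0,d0=pickle.load(open("c0.pkl","rb"))
df=np.abs(c0["img"].astype(int)-c["img"]).max(2)
for n,(u,v) in dict(jug=(368,142),bin=(271,145),tape=(200,147),scr=(392,187),green=(310,246),white=(432,150)).items(): print(n,df[v-15:v+16,u-18:u+19].max())
```

```text
jug 10
bin 6
tape 86
scr 9
green 10
white 7
```

View pics/home.png

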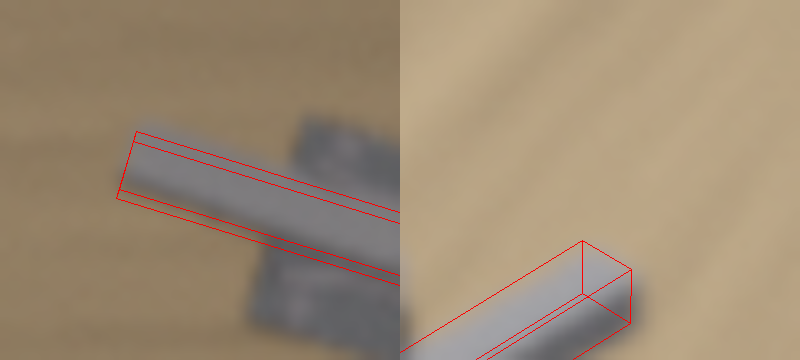

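View pics/full2.png

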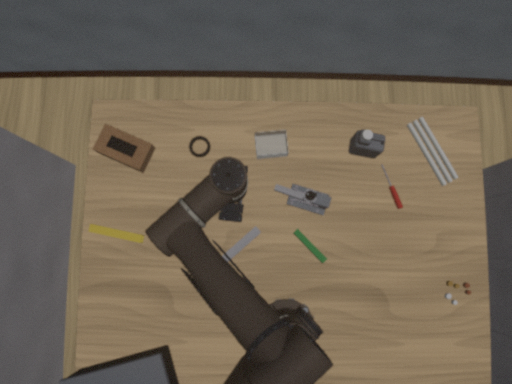

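The tape is still at (200,147); the difference there was the arm's wrist inside the comparison window. The tube is home and the gripper is clear of everything.

```bash
python3 -c "
from plant import r
print(r.close_job())"
```

```text
the job is handed in; nothing more can be done
None
```

The tube is in the clamp against the end stop, the knob was turned clockwise through one click, and I handed the job in at about 28.5 s. I couldn't confirm the click count by eye.

- **Tube:** I took the small grey bar, slid it in under the screw, and it met the stop at about 9 N. After letting go I pushed its outer end with closed fingers. It resisted at about 10 N, with the fingertips where a fully home tube should be. The last images agree to about 2 mm.
- **Knob:** I turned it 186° in one grip, then regripped. The knob stopped sinking about 7° later. The torque peaked near 0.2 N m, fell to about 0 and climbed again, which I read as the first click. I let go, regripped and added about 6°, stopping as the torque rose towards a second peak. The total slip was about 25°, and one click is 22°.
- **What I couldn't confirm:** the collar tick can't be made out at about 4 mm per pixel, so the count rests on the torque and on the knob no longer sinking. Torque readings were noisy (about ±0.04 N m), and the last one, 0.31 N m, was above the expected 0.18.
- **Bystanders:** the jug, bin, tape and screwdriver look unmoved in the last top view. The image check flagged the tape because the wrist was in its window; by eye it is in the same place. The gripper was open and clear at hand-in.

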